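# Load chime tubes into the flatbed engraver

## Robot

A 6-joint arm with a two-finger parallel gripper is mounted at the origin on the work surface. World frame = base frame: x ahead of the robot, y to its left, z up, the work surface at z = 0. Lengths are in m, angles in rad, forces in N, time in s.
With the tool pointing down it reaches from about 0.25 to 0.725 m from the base axis. Payload 4 kg.
Tool frame: the origin (TCP) lies on the centre line of the jaws, within the pads' length; the fingertips stand 25 mm ahead of it and the grasp point (between the pads) lies 6 mm ahead of it; z points along the fingers, x is the direction in which the jaws open and shut, and the axes are right-handed (so a half turn about z gives the same grasp; the last joint's range is limited). The gripper opens to 85 mm and grips with 20 to 120 N. Pads are 22 mm wide; open, the fingers measure 114 mm over their backs; the gripper's body (76 mm by 85 mm) begins 54 mm behind the grasp point. The pads swing forward as they close: fully open they stand 13 mm farther back than shut.
Start: joints at [-1.331, 0.241, 0.005, 1.335, 0, 1.571], TCP at [0.119, -0.486, 0.256] pointing down, gripper open.
Joint ranges: [-2.72, 2.72], [-1.05, 1.87], [-1.09, 1.28], [-1.99, 2.15], [-1.42, 1.44], [-3.14, 3.14]. Speed limits (rad/s): [2.79, 2.79, 3.14, 3.14, 3.14, 3.14].

## Interface

Orientations are given as a unit quaternion [x, y, z, w].
In Python, from workcell import bot, imaging, order gives the robot as it stands.
- The arm moves only by the tool carry_out, never from a script. Its argument "moves" is a list of rows, each a list of 5 numbers: the shift along the tool's x, y, z scaled (see below), then the turn about the tool's z scaled (see below), then the opening, from -1 (shut) to 1 (fully open). In form: [[tx, ty, tz, roll, hand], ...]. A call has 1 to 20 rows; each row is the pose to reach, as a shift and turn from the pose commanded when the call began, along the tool's axes at that moment; what a row does not reach only later rows make up. The controller multiplies each number of a shift by 0.1 m and each number of a turn by 90 degrees. A row lasts 1/10 s, in which the tool goes at most 50 mm and 8.59 degrees, less where a joint would pass 70% of its speed; a pose out of reach is approached as far as the arm can. A call with a number of a shift or a turn outside -1 to 1 is refused whole. A call with a gripper value outside its range is refused whole. The fingers move at their own pace and stop on an object; the grip force is fixed at half the most. Time passes only in rows, so rows that repeat a pose let the fingers close. It gives the time, the measured TCP pose, the force and the opening at its end, in the units of the state.
- bot.get_obs(): the state, without advancing time (a new reading comes with each control period).
- imaging.camera(name): name is "scene" or "top" or "wrist"; returns the picture (420x560x3 uint8, red, green, blue); there is no depth.
- imaging.camera_model(name): a dict with "fovy" (degrees; the focal length in pixels is half the picture's height over the tangent of half this angle, whatever the lens; pixels are square), "cx", "cy" (the principal point, pixels), "eye" and "rotation" of the camera in the world. Camera axes: x right, y up, looking along -z (the intrinsics and any distortion apply to the point x, -y, -z); pixel columns grow to the right and rows downward; lengths in m; the calibration is good to about 2 mm. A picture is of the moment at which its call begins: read the wrist's pose just before it. camera_model takes no time and is no camera call; for the wrist camera it gives the pose at the moment of the call.
- order.job_done(): hands the job in, once; it reports no verdict.
The state is a dict: "clock": time; "joint_pos": joint angles; "joint_vel": joint speeds; "tau": joint torques, N m; "eef_pos": TCP position; "tool_rot": TCP orientation; "ft_force": force on the tool from outside, world axes, zero at the start; "ft_torque": the same for the moment, N m; "grip_width": finger opening in m.
Only numpy, scipy, OpenCV 4.12 (cv2) and the standard library are available. Lean on these libraries where they do the work, as an engineer would, in place of code of your own. Each camera call takes 0.05 s, during which the arm holds its last target.

## Task

Slide the engraver's clear guard cover fully open, then load every chime tube from the white rack into the engraver, one in each nest (any order, any nest), lying flat and fully down, and when all are in slide the cover fully shut and press the start button once it is shut. A tube can be taken from the rack only by its projecting end, and the nests have finger room only at the tube's middle, so set each tube down on the cutting mat and change the grip. Leave the spray can, tape roll, mug and glue bottle where they stand.

Things in the scene. Friction and masses are not known exactly. Their poses are not given: they have to be found in the camera images.
- tube0_center (a point): a square copper chime tube, 160 mm long, 28 x 28 mm section, about 0.17 kg; this point is its centre, its x axis runs along the tube (which of the four long faces is up does not matter). Starts lying in a slot of the rack with one end sticking out; may be absent
- tube1_center (a point): a square copper chime tube, 160 mm long, 28 x 28 mm section, about 0.17 kg; this point is its centre, its x axis runs along the tube (which of the four long faces is up does not matter). Starts lying in a slot of the rack with one end sticking out; may be absent
- tube2_center (a point): a square copper chime tube, 160 mm long, 28 x 28 mm section, about 0.17 kg; this point is its centre, its x axis runs along the tube (which of the four long faces is up does not matter). Starts lying in a slot of the rack with one end sticking out; may be absent
- nest0 (a point): Point where the centre of a seated tube lies (42 mm above the bench), in the nearest (to the robot) nest; nest and tube run along its y axis. All nests are alike, parallel, 64 mm apart along x. A nest is two black channel ends, inside 33 mm wide and 168 mm long overall; only the middle 78 mm of the tube is free for fingers
- nest1 (a point): Point where the centre of a seated tube lies (42 mm above the bench), in the middle nest; nest and tube run along its y axis. Channels: walls 5 mm thick, 45 mm long at each end, tops 60 mm above the bench (4 mm higher than a seated tube); channel floors 28 mm above the bench
- nest2 (a point): Point where the centre of a seated tube lies (42 mm above the bench), in the farthest nest; nest and tube run along its y axis. Beside the middle of a seated tube 36 mm are free to the next tube (44 mm to the case wall), so do not spread the fingers wide; under its middle the bed lies 10 mm below the tube
- rack: fixed white rack; origin on the bench under it, x along its slots, away from the robot; slots at y = -70, 0, 70 mm. Floor 18 mm above the bench, x -45 to 65 mm; partitions (top at 65 mm) 3 mm beside each tube leave no finger room; back wall at x = 60 mm. In front a 14 mm wide tongue at floor height (x -45 to -90 mm) bears each tube's free end, which reaches x = -92 to -106 mm
- mat: fixed green cutting mat, 230 mm (its x) by 150 mm (its y), 3 mm thick, origin under its centre, kept clear: a place to set a tube down and change the grip
- engraver: fixed grey flatbed engraver, origin on the bench under the centre of its 264 mm (x) by 390 mm (y) case. The loading opening (244 mm in x, y -183 to 1 mm) holds the nests; its rim is 64 mm above the bench, the bed 18 mm. A control box 150 mm high stands at y = 196 to 266 mm, a button pod 45 mm high before the case at x -182 to -132, y 10 to 70 mm
- cover (a joint): clear flat guard cover sliding in its track over the opening, top 70 mm above the bench: 0 m fully shut, 0.185 m fully open, growing along the engraver's +y; needs about 2 N and stays where left. Starts between shut and a third open
- cover_handle (a point): grip point of the cover's black upright handle rib, 95 mm above the bench; the rib is 80 mm long along the engraver's x, 12 mm thick along its y, from 70 to 115 mm above the bench; it moves with the cover
- start_button (a joint): the engraver's start button, pressed straight down: 0 m released, 0.006 m fully down (5 N); springs back
- start_button_top (a point): centre of the top of the start button (28 mm across), 67 mm above the bench, on the pod at the front of the engraver
- spray_can: red spray can, 60 mm across, 170 mm high; bystander, to be left alone; origin under its middle
- tape_roll: roll of tape lying flat, 96 mm across, 24 mm high; bystander, to be left alone; origin under its middle
- mug: black mug, 80 mm across, 90 mm high; bystander, to be left alone; origin under its middle
- glue: glue bottle, 48 mm across, 130 mm high; bystander, to be left alone; origin under its middle

How it is judged:
On the way, in this order (a step that is already met when the one before it is completed fails the run):
1. the guard cover is slid fully open (value of joint cover above 0.172 m), for 0.2 s.
2. every tube lies in a nest of the engraver (((angle between the x axis of tube0_center and the y axis of nest0, either way round below 0.06 rad and x of tube0_center in the frame of nest0 between -0.006 and 0.006 m and y of tube0_center in the frame of nest0 between -0.009 and 0.009 m and z of tube0_center in the frame of nest0 between -0.004 and 0.004 m) or (angle between the x axis of tube0_center and the y axis of nest1, either way round below 0.06 rad and x of tube0_center in the frame of nest1 between -0.006 and 0.006 m and y of tube0_center in the frame of nest1 between -0.009 and 0.009 m and z of tube0_center in the frame of nest1 between -0.004 and 0.004 m) or (angle between the x axis of tube0_center and the y axis of nest2, either way round below 0.06 rad and x of tube0_center in the frame of nest2 between -0.006 and 0.006 m and y of tube0_center in the frame of nest2 between -0.009 and 0.009 m and z of tube0_center in the frame of nest2 between -0.004 and 0.004 m)) and ((angle between the x axis of tube1_center and the y axis of nest0, either way round below 0.06 rad and x of tube1_center in the frame of nest0 between -0.006 and 0.006 m and y of tube1_center in the frame of nest0 between -0.009 and 0.009 m and z of tube1_center in the frame of nest0 between -0.004 and 0.004 m) or (angle between the x axis of tube1_center and the y axis of nest1, either way round below 0.06 rad and x of tube1_center in the frame of nest1 between -0.006 and 0.006 m and y of tube1_center in the frame of nest1 between -0.009 and 0.009 m and z of tube1_center in the frame of nest1 between -0.004 and 0.004 m) or (angle between the x axis of tube1_center and the y axis of nest2, either way round below 0.06 rad and x of tube1_center in the frame of nest2 between -0.006 and 0.006 m and y of tube1_center in the frame of nest2 between -0.009 and 0.009 m and z of tube1_center in the frame of nest2 between -0.004 and 0.004 m)) and ((angle between the x axis of tube2_center and the y axis of nest0, either way round below 0.06 rad and x of tube2_center in the frame of nest0 between -0.006 and 0.006 m and y of tube2_center in the frame of nest0 between -0.009 and 0.009 m and z of tube2_center in the frame of nest0 between -0.004 and 0.004 m) or (angle between the x axis of tube2_center and the y axis of nest1, either way round below 0.06 rad and x of tube2_center in the frame of nest1 between -0.006 and 0.006 m and y of tube2_center in the frame of nest1 between -0.009 and 0.009 m and z of tube2_center in the frame of nest1 between -0.004 and 0.004 m) or (angle between the x axis of tube2_center and the y axis of nest2, either way round below 0.06 rad and x of tube2_center in the frame of nest2 between -0.006 and 0.006 m and y of tube2_center in the frame of nest2 between -0.009 and 0.009 m and z of tube2_center in the frame of nest2 between -0.004 and 0.004 m))), for 0.2 s.
3. the guard cover is slid fully shut (value of joint cover below 0.006 m), for 0.2 s.
4. the start button is pressed down with the cover shut (value of joint start_button above 0.0045 m and value of joint cover below 0.006 m), for 0.05 s.
At the end, for the whole second after the job is handed in: every tube rests in a nest: its centre within 6 mm across, 9 mm along and 4 mm in height of the nest's point, in line with it within 0.06 rad, at rest; the cover is shut to within 6 mm; the start button has been pressed (at least 4.5 of its 6 mm) after that (all of step 2 and value of joint cover below 0.006 m and linear speed of each of tube0, tube1, tube2 below 0.02 m/s); the robot touches nothing.
It fails at once if the spray can, tape roll, mug or glue bottle is moved more than 40 mm (distance of any of spray_can, tape_roll, mug, glue from where it was at the start of the episode above 0.04 m).
Of tube0, tube1, tube2 only 2 to 3 are there at a start; the rules pass over those that are not, and their reading is None.
At some moment in a run one of tube0, tube1, tube2 may be knocked a few centimetres aside while the robot is not near it.
It also fails if it takes over 210 s, if anything falls off the work surface, if the arm or the gripper's body presses on something with over 40 N, if the wrist force passes 120 N, or if a joint passes its speed limit or range.

## Working session

There is one attempt and no reset: what is moved stays moved. The work goes in short steps, Python scripts to look and compute and a tool call to move; the robot and the scene stay as the last step left them, time stands still between calls to the robot, and variables do not carry over. Pictures are saved under pics/ and viewed, and the job is handed in when it is done.

Besides the shell and the picture viewer there is one more tool, called as name(argument=value, ...), one argument or row to a line, values as JSON. carry_out: Moves the arm, as the interface text tells. Its arguments: {"type":"object","properties":{"moves":{"type":"array","items":{"type":"array","items":{"type":"number","minimum":-1,"maximum":1}}}},"required":["moves"]}

```bash
ls; mkdir -p pics
python3 - <<'E'
from workcell import bot, imaging, order
import cv2, json
print(bot.get_obs())
for n in ["scene","top","wrist"]:
    m=imaging.camera_model(n); print(n,m)
    im=imaging.camera(n)
    cv2.imwrite(f"pics/{n}0.png",im[:,:,::-1])
E
```

```text
pics
{'clock': 0.0, 'joint_pos': array([-1.33098622e+00,  2.41416232e-01,  3.72135795e-03,  1.33522249e+00,
       -2.80756383e-05,  1.57079235e+00]), 'joint_vel': array([-4.31366352e-04,  1.47824811e-03, -3.82967211e-04, -1.19862078e-03,
       -2.96828921e-05,  6.24268735e-04]), 'tau': array([-2.71846882e-03, -3.72317147e+01,  2.52408814e+01,  1.69379910e-02,
       -1.23880709e-04,  7.19329023e-06]), 'eef_pos': array([ 0.11861136, -0.48512032,  0.2554102 ]), 'tool_rot': array([ 7.86613205e-01, -6.17445173e-01, -8.42883993e-04, -6.43773940e-04]), 'ft_force': array([ 0.82259743, -0.54680573,  0.07764336]), 'ft_torque': array([ 0.03758121, -0.01074847, -0.01260845]), 'grip_width': 0.08584498665578688}
scene {'fovy': 51.24850250982489, 'cx': 279.0295302378243, 'cy': 211.84878411774977, 'eye': array([ 0.94919932, -0.705771  ,  0.97556385]), 'rotation': array([0.32843559, 0.07579425, 0.23567932, 0.91150455])}
top {'fovy': 56.47127949090914, 'cx': 289.19871860982215, 'cy': 217.3968036098104, 'eye': array([ 0.37586248, -0.03092205,  1.19244126]), 'rotation': array([ 0.05929857, -0.07682824, -0.70233047,  0.70520423])}
wrist {'fovy': 62.3797656724107, 'cx': 272.4470581571189, 'cy': 202.55511163672136, 'eye': array([ 0.18594001, -0.46932776,  0.37334991]), 'rotation': array([-0.10748076,  0.08514831, -0.61132064,  0.77941306])}
```

View pics/scene0.png

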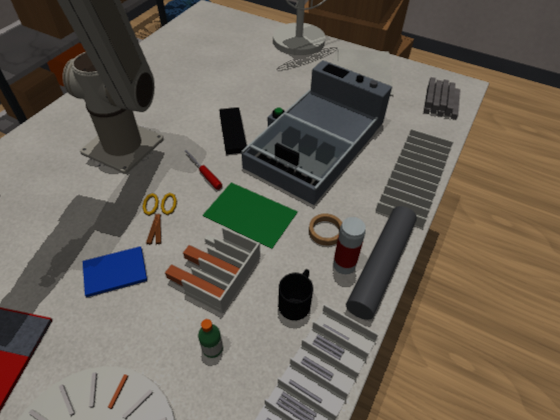

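View pics/top0.png

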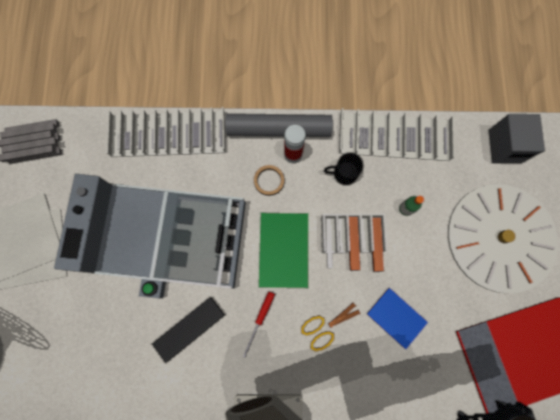

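View pics/wrist0.png

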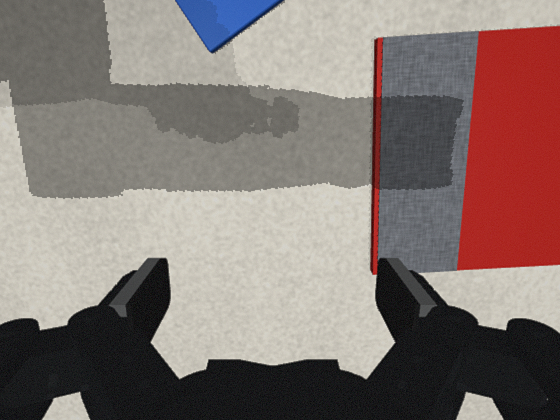

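```bash
cat > h.py <<'E'
from workcell import bot, imaging, order
import cv2, numpy as np
from scipy.spatial.transform import Rotation as R
def K(m):
    f=210/np.tan(np.radians(m['fovy']/2)); return f
def ray(m,u,v,z):
    f=K(m); d=np.array([(u-m['cx'])/f,-(v-m['cy'])/f,-1.0])
    d=R.from_quat(m['rotation']).apply(d); t=(z-m['eye'][2])/d[2]
    return m['eye']+t*d
def proj(m,p):
    q=R.from_quat(m['rotation']).inv().apply(np.asarray(p,float)-m['eye']); f=K(m)
    return np.array([m['cx']+f*q[...,0]/-q[...,2], m['cy']-f*q[...,1]/-q[...,2]]).T
def crop(im,x0,y0,x1,y1,s,name):
    c=cv2.resize(im[y0:y1,x0:x1],None,fx=s,fy=s,interpolation=cv2.INTER_CUBIC)
    cv2.imwrite(name,c[:,:,::-1] )
def line(im,m,pts,col=(255,0,0)):
    q=proj(m,np.array(pts)); cv2.polylines(im,[np.round(q*16).astype(np.int32)],False,col,1,cv2.LINE_AA,4)
E
python3 - <<'E'
import cv2
im=cv2.imread('pics/top0.png')
def c(x0,y0,x1,y1,s,n): cv2.imwrite(n,cv2.resize(im[y0:y1,x0:x1],None,fx=s,fy=s,interpolation=cv2.INTER_CUBIC))
c(55,165,255,310,4,'pics/t_eng.png'); c(250,200,400,300,5,'pics/t_rack.png')
im=cv2.imread('pics/scene0.png'); c(235,60,395,200,5,'pics/s_eng.png'); c(150,180,310,310,5,'pics/s_rack.png')
E
```

```text
(no output)
```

View pics/t_eng.png

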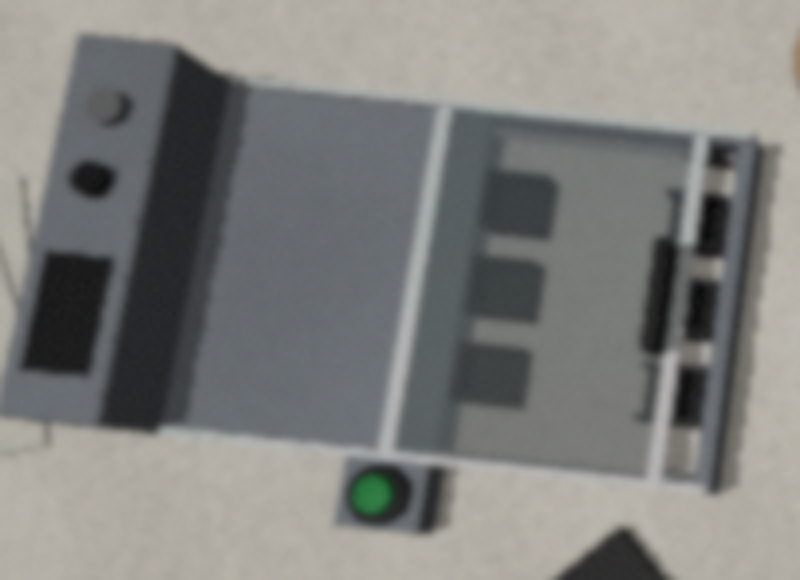

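View pics/t_rack.png

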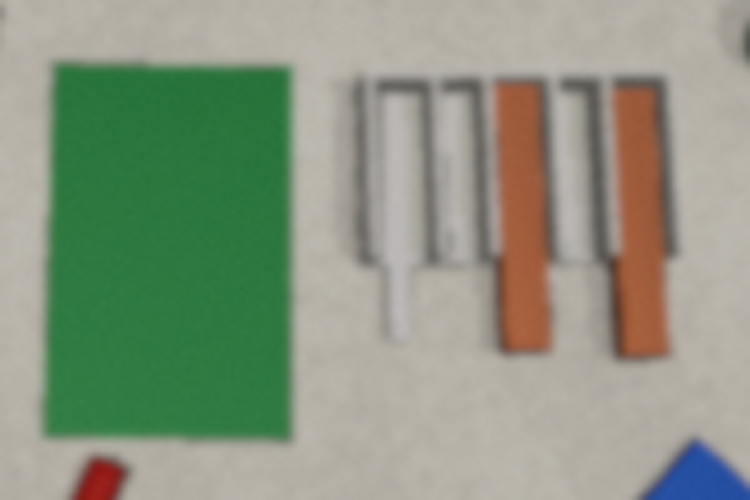

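View pics/s_eng.png

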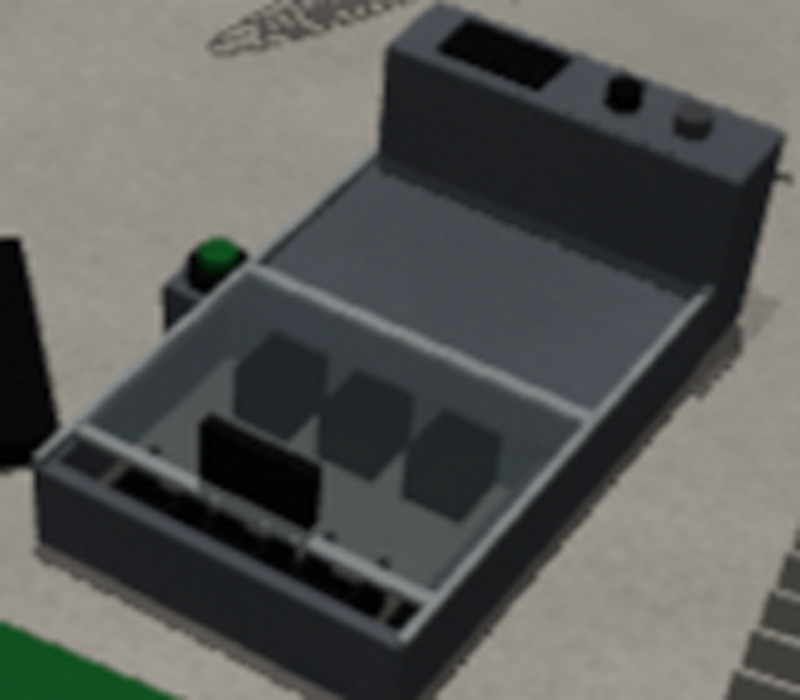

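View pics/s_rack.png

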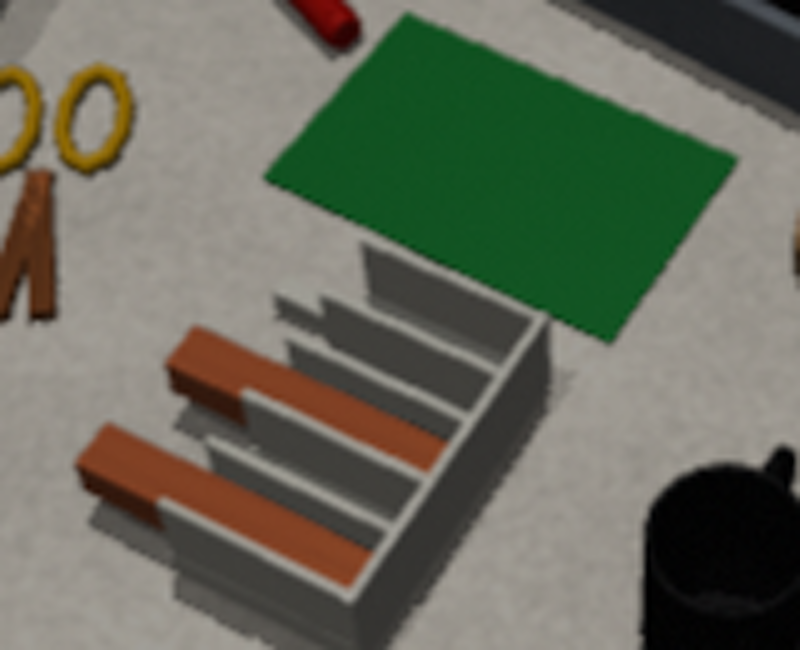

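Run:
```python
from h import *
from scipy.optimize import least_squares
m=imaging.camera_model('top'); ms=imaging.camera_model('scene')
def P(X,Y,s,x0,y0,z,mm=m): return ray(mm,x0+(X+.5)/s-.5,y0+(Y+.5)/s-.5,z)
r=lambda X,Y,z:P(X,Y,5,250,200,z)
e=lambda X,Y,z:P(X,Y,4,55,165,z)
print('mid', [r(*a,.046).round(4)[:2] for a in [(500,350),(550,352),(495,82),(545,82)]])
print('right',[r(*a,.046).round(4)[:2] for a in [(615,356),(668,354),(612,85),(663,83)]])
print('mat',[r(*a,.003).round(4)[:2] for a in [(52,64),(292,66),(292,440),(45,437)]])
rs=lambda X,Y,z:P(X,Y,5,150,180,z,ms)
print('mat scene',[rs(*a,.003).round(4)[:2] for a in [(405,12),(738,158),(612,343),(265,178)]])
print('scene mid front top',[rs(*a,.046).round(4)[:2] for a in [(195,327),(168,365)]])
print('scene right front top',[rs(*a,.046).round(4)[:2] for a in [(108,425),(78,465)]])
es=lambda X,Y,z:P(X,Y,5,235,60,z,ms)
obs=[((132,-195),e(757,138,.064)),((-132,-195),e(714,492,.064)),((132,266),e(80,37,.15)),((132,196),e(178,45,.15)),((-132,196),e(100,425,.15)),((-132,266),e(3,413,.15)),((-157,40),e(372,493,.067))]
obs2=[((-132,-195),es(38,458,.064)),((132,-195),es(402,637,.064)),((-157,40),es(218,255,.067)),((132,196),es(740,185,.15)),((-132,196),es(388,45,.15))]
for o in (obs,obs2,obs+obs2):
    L=np.array([a for a,b in o])/1000; W=np.array([b[:2] for a,b in o])
    f=lambda p:((R.from_euler('z',p[2]).as_matrix()[:2,:2]@L.T).T+p[:2]-W).ravel()
    s=least_squares(f,[.4,.2,0]); print('eng',s.x, (s.fun.reshape(-1,2)*1000).round(1).tolist())
c,sn=np.cos(s.x[2]),np.sin(s.x[2])
h=e(660,295,.115); print('handle',h, 'local',[[c,sn],[-sn,c]]@(h[:2]-s.x[:2]))
for X,Y,n in [((445),105,.068),(388,450,.068),(703,135,.068),(655,480,.068)]:
    h=e(X,Y,n); print('bar local',([[c,sn],[-sn,c]]@(h[:2]-s.x[:2])).round(4))
```

```text
mid [array([ 0.4455, -0.2362]), array([ 0.4444, -0.2655]), array([ 0.6052, -0.2376]), array([ 0.6054, -0.2678])]
right [array([ 0.4422, -0.3037]), array([ 0.4435, -0.3349]), array([ 0.6039, -0.3082]), array([ 0.6053, -0.3391])]
mat [array([0.6234, 0.0303]), array([ 0.6232, -0.1188]), array([ 0.3941, -0.1171]), array([0.3956, 0.0308])]
mat scene [array([0.3961, 0.0334]), array([0.6249, 0.0307]), array([ 0.6247, -0.1175]), array([ 0.3969, -0.1149])]
scene mid front top [array([ 0.4468, -0.24  ]), array([ 0.4489, -0.2658])]
scene right front top [array([ 0.4445, -0.3094]), array([ 0.4459, -0.3351])]
eng [ 0.54228253  0.28091214 -0.10226191] [[3.2, -1.9], [-1.6, 0.8], [3.7, 0.9], [1.6, -1.9], [-2.6, -1.1], [-3.1, 5.2], [-1.2, -1.9]]
eng [ 0.54339572  0.28742891 -0.10778941] [[-0.9, -4.6], [5.0, -8.9], [-2.5, 8.2], [0.9, 2.9], [-2.4, 2.4]]
eng [ 0.5426536   0.28365124 -0.10448636] [[3.1, 0.5], [-1.6, 3.9], [4.6, 3.3], [2.4, 0.5], [-1.8, 1.9], [-2.1, 8.2], [-0.7, 1.2], [-1.1, -8.9], [4.9, -12.4], [-3.5, 3.9], [-0.5, -0.4], [-3.8, -1.7]]
handle [0.52592909 0.13484925 0.115     ] local [-0.00111379 -0.14973477]
bar local [0.1272 0.0346]
bar local [-0.1255  0.0326]
bar local [ 0.1259 -0.1566]
bar local [-0.1262 -0.1568]
```

```bash
cat >> h.py <<'E'
ENG=np.array([.5424,.2820,-.103])
def eng(x,y):
    c,s=np.cos(ENG[2]),np.sin(ENG[2]); return np.array([ENG[0]+c*x-s*y,ENG[1]+s*x+c*y])
def pose():
    o=bot.get_obs(); M=R.from_quat(o['tool_rot']).as_matrix()
    return o['eef_pos'],np.arctan2(M[1,0],M[0,0]),o
def plan(target,yaw=None,start=None,syaw=None):
    p,y,o=pose()
    if start is not None: p=np.array(start)
    if syaw is not None: y=syaw
    d=np.array(target)-p
    t=lambda d,y:np.array([d[0]*np.cos(y)+d[1]*np.sin(y), d[0]*np.sin(y)-d[1]*np.cos(y), -d[2]])/.1
    dr=0 if yaw is None else -((yaw-y+np.pi)%(2*np.pi)-np.pi)/(np.pi/2)
    print('from',p.round(4),'yaw',round(y,4),'tool-old',t(d,y).round(3),'roll',round(dr,4))
    if yaw is not None: print('  tool-new',t(d,yaw).round(3))
def st():
    p,y,o=pose(); print('t',round(o['clock'],2),'p',p.round(4),'yaw',round(y,4),'F',o['ft_force'].round(2),'w',round(o['grip_width'],4),'j',o['joint_pos'].round(3))
E
python3 - <<'E'
from h import *
print(eng(-.001,-.190)); st()
plan([*eng(-.001,-.190),.255],-.103)
E
```

```text
[0.52186988 0.09310978]
t 0.15 p [ 0.1187 -0.4853  0.2556] yaw -1.331 F [-0.94  0.58 -0.47] w 0.0852 j [-1.331  0.241  0.004  1.335  0.     1.571]
from [ 0.1187 -0.4853  0.2556] yaw -1.331 tool-old [-4.661 -5.291  0.006] roll -0.7818
  tool-new [ 3.416e+00 -6.168e+00  6.000e-03]
```

carry_out(
  moves=[
    [0, 0, 0, -0.3, -1],
    [0, 0, 0, -0.6, -1],
    [0, 0, 0, -0.782, -1],
    [0, 0, 0, -0.782, -1],
    [0, 0, 0, -0.782, -1],
    [0, 0, 0, -0.782, -1],
    [0, 0, 0, -0.782, -1],
    [0, 0, 0, -0.782, -1],
    [0, 0, 0, -0.782, -1],
    [0, 0, 0, -0.782, -1],
  ],
)

```text
clock: 1.15
eef_pos: [0.1187, -0.4856, 0.2561]
tool_rot: [0.999, -0.052, -0.0, -0.0]
ft_force: [-0.1, -0.4, 0.2]
grip_width: -0.0003
```

Run:
```python
from h import *
st()
plan([*eng(-.001,-.195),.255],-.103)
```

```text
t 1.15 p [ 0.1187 -0.4856  0.2561] yaw -0.1049 F [-0.14 -0.35  0.2 ] w -0.0003 j [-1.331  0.241  0.005  1.335  0.     0.345]
from [ 0.1187 -0.4856  0.2561] yaw -0.1049 tool-old [ 3.404 -6.127  0.011] roll -0.0012
  tool-new [ 3.415 -6.12   0.011]
```

carry_out(
  moves=[
    [0.25, -0.44, 0, 0, -1],
    [0.49, -0.875, 0, 0, -1],
    [0.49, -0.875, 0, 0, -1],
  ],
)

```text
clock: 1.45
eef_pos: [0.1782, -0.3994, 0.2561]
tool_rot: [0.999, -0.05, 0.0, -0.002]
ft_force: [-0.6, -1.6, -0.3]
grip_width: -0.0
```

carry_out(
  moves=[
    [0.25, -0.44, 0, 0, -1],
    [0.49, -0.875, 0, 0, -1],
    [0.49, -0.875, 0, 0, -1],
  ],
)

```text
clock: 1.75
eef_pos: [0.2362, -0.318, 0.2564]
tool_rot: [0.999, -0.049, 0.0, -0.001]
ft_force: [0.6, -0.9, 0.1]
grip_width: -0.0001
```

carry_out(
  moves=[
    [0.25, -0.44, 0, 0, -1],
    [0.49, -0.875, 0, 0, -1],
    [0.49, -0.875, 0, 0, -1],
  ],
)

```text
clock: 2.05
eef_pos: [0.2943, -0.2364, 0.2565]
tool_rot: [0.999, -0.048, 0.001, -0.0]
ft_force: [-0.7, -0.3, 0.2]
grip_width: -0.0001
```

carry_out(
  moves=[
    [0.25, -0.44, 0, 0, -1],
    [0.49, -0.875, 0, 0, -1],
    [0.49, -0.875, 0, 0, -1],
  ],
)

```text
clock: 2.35
eef_pos: [0.3522, -0.1548, 0.2564]
tool_rot: [0.999, -0.048, 0.001, -0.0]
ft_force: [-0.3, 0.0, 1.1]
grip_width: -0.0002
```

carry_out(
  moves=[
    [0.25, -0.44, 0, 0, -1],
    [0.49, -0.875, 0, 0, -1],
    [0.49, -0.875, 0, 0, -1],
  ],
)

```text
clock: 2.65
eef_pos: [0.4101, -0.0734, 0.2563]
tool_rot: [0.999, -0.049, 0.001, -0.0]
ft_force: [0.8, -0.3, -0.2]
grip_width: 0.0005
```

carry_out(
  moves=[
    [0.25, -0.44, 0, 0, -1],
    [0.49, -0.875, 0, 0, -1],
    [0.49, -0.875, 0, 0, -1],
    [0.49, -0.875, 0, 0, -1],
    [0.49, -0.875, 0, 0, -1],
  ],
)

```text
clock: 3.15
eef_pos: [0.4644, 0.0046, 0.2561]
tool_rot: [0.999, -0.053, -0.001, 0.0]
ft_force: [-0.3, -0.9, -0.5]
grip_width: 0.0
```

Run:
```python
from h import *
st()
plan([*eng(-.001,-.195),.105],-.103)
m=imaging.camera_model('wrist'); im=imaging.camera('wrist'); cv2.imwrite('pics/w1.png',im[:,:,::-1]); print(m)
```

```text
t 3.15 p [0.4644 0.0046 0.2561] yaw -0.1051 F [-0.28 -0.9  -0.5 ] w 0.0 j [ 1.000e-02  1.710e-01 -8.300e-02  1.317e+00 -1.000e-03  1.686e+00]
from [0.4644 0.0046 0.2561] yaw -0.1051 tool-old [ 0.478 -0.89   1.511] roll -0.0013
  tool-new [ 0.48  -0.889  1.511]
{'fovy': 62.3797656724107, 'cx': 272.4470581571189, 'cy': 202.55511163672136, 'eye': array([0.47225829, 0.0728473 , 0.37384374]), 'rotation': array([-0.13747763,  0.0077651 , -0.05164444,  0.98912712])}
```

View pics/w1.png

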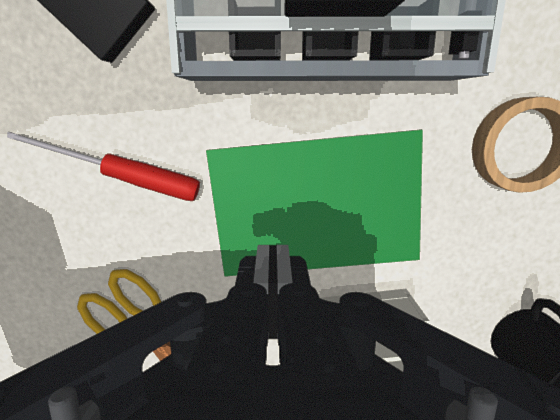

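carry_out(
  moves=[
    [0.24, -0.44, 0.3, 0, -1],
    [0.48, -0.89, 0.5, 0, -1],
    [0.48, -0.89, 0.5, 0, -1],
    [0.48, -0.89, 0.5, 0, -1],
    [0.48, -0.89, 0.5, 0, -1],
  ],
)

```text
clock: 3.7
eef_pos: [0.5213, 0.0885, 0.2067]
tool_rot: [0.999, -0.052, -0.0, 0.0]
ft_force: [-0.2, -0.8, 0.4]
grip_width: -0.0002
```

Run:
```python
from h import *
st()
plan([*eng(-.001,-.195),.105],-.103)
m=imaging.camera_model('wrist'); im=imaging.camera('wrist'); cv2.imwrite('pics/w2.png',im[:,:,::-1]); 
import pickle; pickle.dump(m,open('pics/w2.pkl','wb'))
```

```text
t 3.7 p [0.5213 0.0885 0.2067] yaw -0.1041 F [-0.17 -0.82  0.44] w -0.0002 j [ 1.690e-01  3.240e-01 -1.300e-02  1.235e+00 -1.000e-03  1.844e+00]
from [0.5213 0.0885 0.2067] yaw -0.1041 tool-old [1.000e-03 4.000e-03 1.017e+00] roll -0.0007
  tool-new [1.000e-03 4.000e-03 1.017e+00]
```

View pics/w2.png

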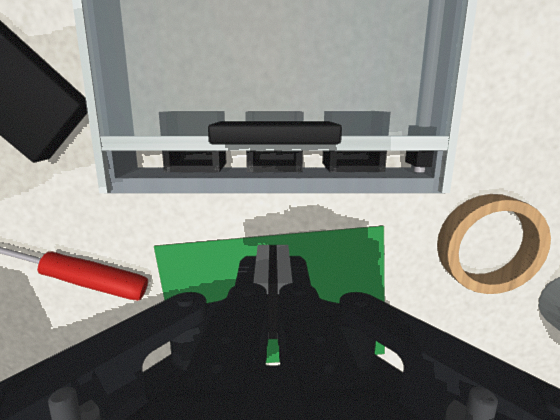

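Run:
```python
from h import *
import pickle; m=pickle.load(open('pics/w2.pkl','rb'))
for u,v,z in [(107,193,.064),(445,193,.064),(210,143,.115),(341,143,.115),(211,124,.115),(340,124,.115),(100,150,.07),(449,150,.07)]:
    p=ray(m,u,v,z); c,s=np.cos(ENG[2]),np.sin(ENG[2]); d=p[:2]-ENG[:2]
    print((u,v),p.round(4), 'loc',(c*d[0]+s*d[1]).round(4),(-s*d[0]+c*d[1]).round(4))
im=cv2.imread('pics/w2.png'); cv2.imwrite('pics/w2c.png',cv2.resize(im[100:210,80:480],None,fx=2,fy=2,interpolation=cv2.INTER_CUBIC))
```

```text
(107, 193) [0.3945 0.1042 0.064 ] loc -0.1288 -0.192
(445, 193) [0.6549 0.0772 0.064 ] loc 0.133 -0.1921
(210, 143) [0.4894 0.1384 0.115 ] loc -0.038 -0.1482
(341, 143) [0.5674 0.1304 0.115 ] loc 0.0404 -0.1483
(211, 124) [0.4917 0.1494 0.115 ] loc -0.0368 -0.1371
(340, 124) [0.5673 0.1415 0.115 ] loc 0.0393 -0.1372
(100, 150) [0.4001 0.1378 0.07  ] loc -0.1268 -0.1581
(449, 150) [0.6539 0.1115 0.07  ] loc 0.1284 -0.1582
```

carry_out(
  moves=[
    [0, 0, 0.3, 0, -1],
    [0, 0, 0.6, 0, -1],
    [0, 0, 0.9, 0, -1],
    [0, 0, 1.0, 0, -1],
    [0, 0, 1.0, 0, -1],
    [0, 0, 1.0, 0, -1],
  ],
)

```text
clock: 4.35
eef_pos: [0.5228, 0.0896, 0.108]
tool_rot: [0.999, -0.052, 0.001, -0.0]
ft_force: [0.6, 0.4, 0.5]
grip_width: -0.0001
```

Run:
```python
from h import *
st()
plan([*eng(-.001,-.16),.105],-.103)
plan([*eng(-.001,.0),.105],-.103)
```

```text
t 4.35 p [0.5228 0.0896 0.108 ] yaw -0.1036 F [0.61 0.36 0.51] w -0.0001 j [ 0.17   0.409 -0.164  0.996 -0.     1.844]
from [0.5228 0.0896 0.108 ] yaw -0.1036 tool-old [-0.013 -0.334  0.03 ] roll -0.0004
  tool-new [-0.012 -0.334  0.03 ]
from [0.5228 0.0896 0.108 ] yaw -0.1036 tool-old [-0.014 -1.934  0.03 ] roll -0.0004
  tool-new [-0.012 -1.934  0.03 ]
```

View pics/w2c.png

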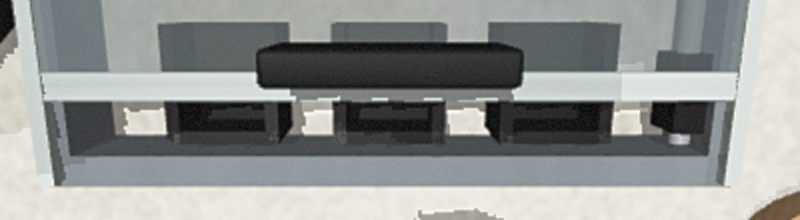

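carry_out(
  moves=[
    [0, -0.15, 0, 0, -1],
    [0, -0.3, 0, 0, -1],
    [0, -0.4, 0, 0, -1],
    [0, -0.5, 0, 0, -1],
    [0, -0.6, 0, 0, -1],
    [0, -0.7, 0, 0, -1],
    [0, -0.8, 0, 0, -1],
    [0, -0.9, 0, 0, -1],
    [0, -1.0, 0, 0, -1],
  ],
)

```text
clock: 5.25
eef_pos: [0.5321, 0.1903, 0.1062]
tool_rot: [0.999, -0.051, -0.0, 0.0]
ft_force: [1.1, -1.8, 2.1]
grip_width: 0.0
```

carry_out(
  moves=[
    [0, -0.1, 0, 0, -1],
    [0, -0.2, 0, 0, -1],
    [0, -0.3, 0, 0, -1],
    [0, -0.4, 0, 0, -1],
    [0, -0.5, 0, 0, -1],
    [0, -0.6, 0, 0, -1],
    [0, -0.65, 0, 0, -1],
    [0, -0.65, 0, 0, -1],
  ],
)

```text
clock: 6.05
eef_pos: [0.5385, 0.2554, 0.1061]
tool_rot: [0.999, -0.051, -0.0, -0.001]
ft_force: [0.4, -0.2, 0.9]
grip_width: 0.0001
```

carry_out(
  moves=[
    [0, -0.05, 0, 0, -1],
    [0, -0.1, 0, 0, -1],
    [0, -0.1, 0, 0, -1],
  ],
)

```text
clock: 6.35
eef_pos: [0.5396, 0.2647, 0.1062]
tool_rot: [0.999, -0.051, -0.0, -0.0]
ft_force: [0.8, -0.3, -0.3]
grip_width: -0.0
```

Run:
```python
from h import *
st()
plan([*eng(-.001,-.0),.105],-.103)
im=imaging.camera('top'); cv2.imwrite('pics/top1.png',im[:,:,::-1]); crop(im,55,165,255,310,4,'pics/t1.png')
```

```text
t 6.35 p [0.5396 0.2647 0.1062] yaw -0.1021 F [ 0.83 -0.25 -0.3 ] w -0.0 j [4.560e-01 5.380e-01 4.400e-02 1.077e+00 1.000e-03 2.129e+00]
from [0.5396 0.2647 0.1062] yaw -0.1021 tool-old [ 0.    -0.175  0.012] roll 0.0005
  tool-new [ 0.    -0.175  0.012]
```

View pics/t1.png

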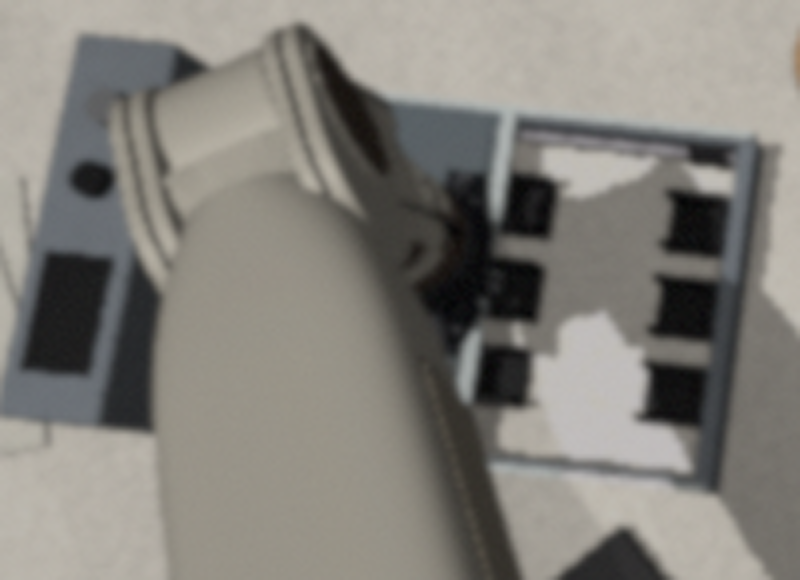

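carry_out(
  moves=[
    [0, -0.03, 0, 0, -1],
    [0, -0.06, 0, 0, -1],
    [0, -0.09, 0, 0, -1],
    [0, -0.09, 0, 0, -1],
  ],
)

```text
clock: 6.8
eef_pos: [0.5408, 0.2736, 0.1063]
tool_rot: [0.999, -0.051, 0.0, -0.0]
ft_force: [-0.1, -0.2, -0.4]
grip_width: -0.0001
```

carry_out(
  moves=[
    [0, -0.03, 0, 0, -1],
    [0, -0.05, 0, 0, -1],
    [0, -0.05, 0, 0, -1],
  ],
)

```text
clock: 7.1
eef_pos: [0.5413, 0.2785, 0.1063]
tool_rot: [0.999, -0.051, 0.0, -0.0]
ft_force: [-0.6, -0.2, -0.3]
grip_width: -0.0001
```

carry_out(
  moves=[
    [0, -0.03, 0, 0, -1],
    [0, -0.05, 0, 0, -1],
    [0, -0.05, 0, 0, -1],
  ],
)

```text
clock: 7.4
eef_pos: [0.5412, 0.2786, 0.1064]
tool_rot: [0.999, -0.053, -0.0, 0.004]
ft_force: [-1.7, -13.5, 5.6]
grip_width: 0.0002
```

Run:
```python
from h import *
st()
m=imaging.camera_model('wrist'); im=imaging.camera('wrist'); cv2.imwrite('pics/w3.png',im[:,:,::-1])
```

```text
t 7.4 p [0.5412 0.2786 0.1064] yaw -0.1054 F [ -1.65 -13.47   5.65] w 0.0002 j [ 0.479  0.555  0.075  1.096 -0.007  2.155]
```

View pics/w3.png

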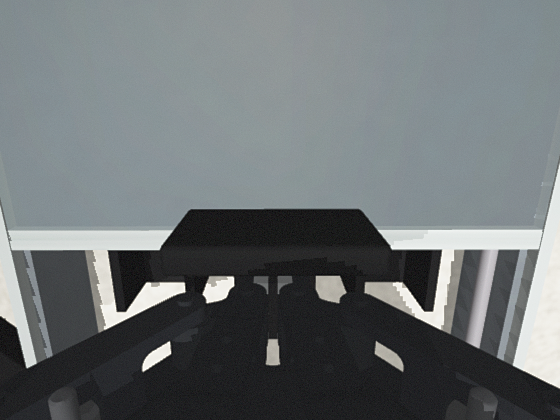

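carry_out(
  moves=[
    [0, 0.15, 0, 0, -1],
    [0, 0.3, 0, 0, -1],
    [0, 0.6, -0.5, 0, -1],
    [0, 1, -1.0, 0, -1],
    [0, 1, -1.0, 0, -1],
    [0, 1, -1.0, 0, -1],
  ],
)

```text
clock: 8.05
eef_pos: [0.5334, 0.1821, 0.2103]
tool_rot: [0.999, -0.053, 0.004, -0.002]
ft_force: [0.6, 0.1, -0.8]
grip_width: 0.0002
```

carry_out(
  moves=[
    [0, 0.4, 0, 0, -1],
    [0, 0.8, 0, 0, -1],
    [0, 0.8, 0, 0, -1],
    [0, 0.8, 0, 0, -1],
    [0, 0.8, 0, 0, -1],
  ],
)

```text
clock: 8.55
eef_pos: [0.5232, 0.1048, 0.2055]
tool_rot: [0.999, -0.051, -0.0, -0.0]
ft_force: [0.4, 0.0, 0.1]
grip_width: 0.0004
```

Run:
```python
from h import *
import pickle
st()
m=imaging.camera_model('wrist'); im=imaging.camera('wrist'); cv2.imwrite('pics/w4.png',im[:,:,::-1])
pickle.dump(m,open('pics/w4.pkl','wb'))
im=imaging.camera('top'); cv2.imwrite('pics/top2.png',im[:,:,::-1]); crop(im,55,165,255,310,4,'pics/t2.png')
```

```text
t 8.55 p [0.5232 0.1048 0.2055] yaw -0.1018 F [0.44 0.03 0.05] w 0.0004 j [ 1.970e-01  3.340e-01 -2.000e-03  1.236e+00  1.000e-03  1.870e+00]
```

View pics/w4.png

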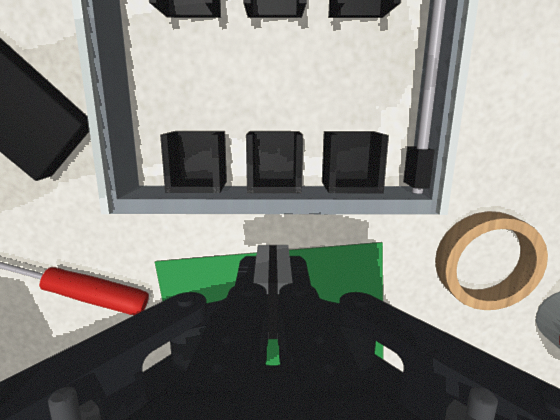

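View pics/t2.png

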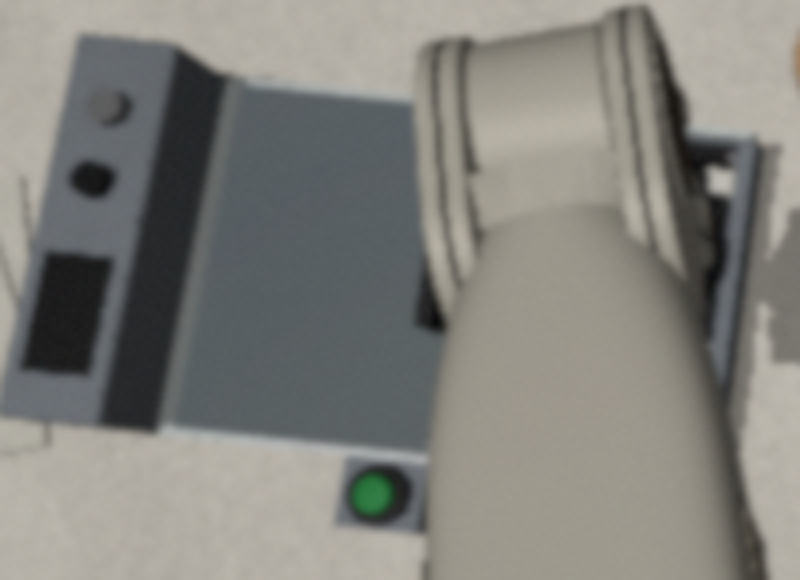

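Run:
```python
import cv2
im=cv2.imread('pics/w4.png'); im=cv2.convertScaleAbs(im,alpha=1.6,beta=20)
cv2.imwrite('pics/w4c.png',cv2.resize(im[120:220,95:455],None,fx=2.2,fy=2.2,interpolation=cv2.INTER_CUBIC))
cv2.imwrite('pics/w4d.png',cv2.resize(im[0:40,140:410],None,fx=2.8,fy=2.8,interpolation=cv2.INTER_CUBIC))
```

```text
(no output)
```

View pics/w4c.png

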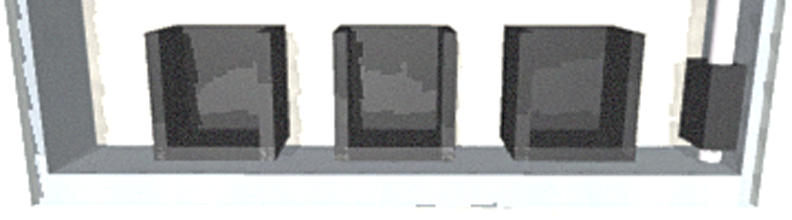

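View pics/w4d.png

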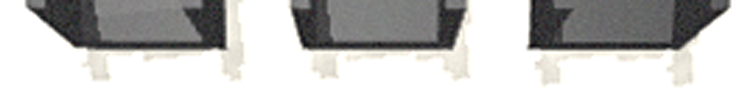

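Run:
```python
from h import *
import pickle; m=pickle.load(open('pics/w4.pkl','rb'))
c,s=np.cos(ENG[2]),np.sin(ENG[2])
loc=lambda p:np.array([c*(p[0]-ENG[0])+s*(p[1]-ENG[1]),-s*(p[0]-ENG[0])+c*(p[1]-ENG[1])])
for X,Y in [(152,160),(275,160),(333,160),(457,160),(515,160),(636,160),(147,35),(335,35),(457,35),(644,35)]:
    p=ray(m,95+(X+.5)/2.2-.5,120+(Y+.5)/2.2-.5,.06); print((X,Y),loc(p).round(4))
# overlay
im=cv2.imread('pics/w4.png'); im=cv2.convertScaleAbs(im,alpha=1.6,beta=20)
big=cv2.resize(im[0:220,95:455],None,fx=2.2,fy=2.2,interpolation=cv2.INTER_CUBIC)
import h
def draw(E,col):
    h.ENG=np.array(E)
    for x in (-.064,0,.064):
        for y0,y1 in ((-.175,-.130),(-.052,-.007)):
            for w in (.0215,.0165):
                P=np.array([[*eng(x+a,y),.06] for a,y in ((-w,y0),(w,y0),(w,y1),(-w,y1),(-w,y0))])
                q=(proj(m,P)-[95,0]+.5)*2.2-.5
                cv2.polylines(big,[np.round(q).astype(int)],False,col,1)
    P=np.array([[*eng(a,y),.064] for a,y in ((-.132,.1),(-.132,-.195),(.132,-.195),(.132,.1))]); q=(proj(m,P)-[95,0]+.5)*2.2-.5
    cv2.polylines(big,[np.round(q).astype(int)],False,col,1)
draw([.5442,.2825,-.103],(0,0,255))
cv2.imwrite('pics/w4o.png',big)
```

```text
(152, 160) [-0.0856 -0.176 ]
(275, 160) [-0.0418 -0.1759]
(333, 160) [-0.0212 -0.1759]
(457, 160) [ 0.023  -0.1758]
(515, 160) [ 0.0436 -0.1757]
(636, 160) [ 0.0866 -0.1757]
(147, 35) [-0.0836 -0.1322]
(335, 35) [-0.0196 -0.1321]
(457, 35) [ 0.0218 -0.132 ]
(644, 35) [ 0.0854 -0.1319]
```

View pics/w4o.png

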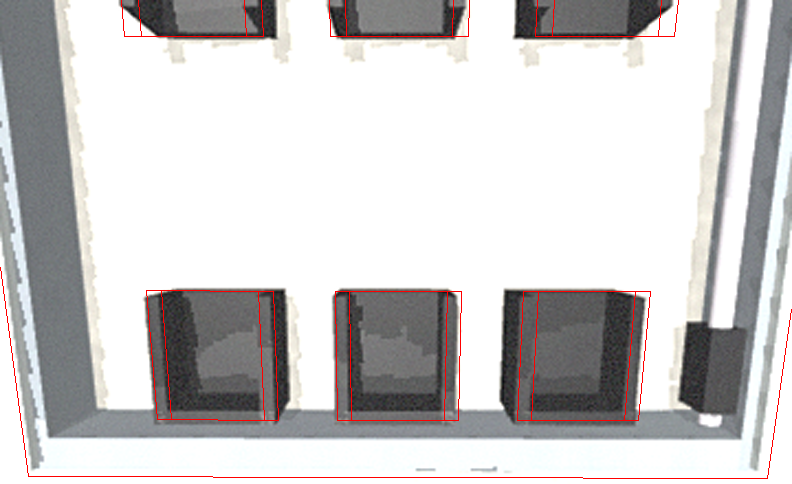

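carry_out(
  moves=[
    [-0.05, 0.5, 0, 0, 0.2],
    [-0.1, 0.99, 0, 0, 0.2],
    [-0.1, 0.99, 0, 0, 0.2],
  ],
)

```text
clock: 8.95
eef_pos: [0.5022, 0.0031, 0.2061]
tool_rot: [0.999, -0.054, -0.001, 0.001]
ft_force: [0.5, 0.5, 0.4]
grip_width: 0.0434
```

carry_out(
  moves=[
    [-0.05, 0.5, 0, 0, 0.2],
    [-0.1, 0.99, 0, 0, 0.2],
    [-0.1, 0.99, 0, 0, 0.2],
  ],
)

```text
clock: 9.25
eef_pos: [0.4825, -0.0945, 0.2062]
tool_rot: [0.999, -0.054, -0.0, 0.001]
ft_force: [-0.5, 0.0, -0.1]
grip_width: 0.0509
```

carry_out(
  moves=[
    [-0.05, 0.5, 0, 0, 0.2],
    [-0.1, 0.99, 0, 0, 0.2],
    [-0.1, 0.99, 0, 0, 0.2],
  ],
)

```text
clock: 9.55
eef_pos: [0.4629, -0.1919, 0.2062]
tool_rot: [0.999, -0.054, 0.0, 0.001]
ft_force: [0.1, -0.0, 0.1]
grip_width: 0.051
```

carry_out(
  moves=[
    [-0.06, 0.5, 0, -0.1, 0.2],
    [-0.13, 0.99, 0, -0.2, 0.2],
    [-0.13, 0.99, 0, -0.3, 0.2],
    [-0.13, 0.99, 0, -0.4, 0.2],
    [-0.13, 0.99, 0, -0.5, 0.2],
    [-0.13, 0.99, 0, -0.6, 0.2],
    [-0.13, 0.99, 0, -0.7, 0.2],
    [-0.13, 0.99, 0, -0.8, 0.2],
  ],
)

```text
clock: 10.35
eef_pos: [0.4413, -0.2838, 0.2061]
tool_rot: [0.859, 0.512, 0.0, -0.0]
ft_force: [0.0, 0.3, 0.1]
grip_width: 0.0512
```

carry_out(
  moves=[
    [0, 0, 0, -0.1, 0.2],
    [0, 0, 0, -0.2, 0.2],
    [0, 0, 0, -0.25, 0.2],
    [0, 0, 0, -0.25, 0.2],
    [0, 0, 0, -0.25, 0.2],
  ],
)

```text
clock: 10.85
eef_pos: [0.4408, -0.2844, 0.2062]
tool_rot: [0.746, 0.667, 0.0, -0.0]
ft_force: [0.7, 1.1, 0.4]
grip_width: 0.0511
```

```bash
cat >> h.py <<'E'
import pickle
def snap(cam,name):
    m=imaging.camera_model(cam); im=imaging.camera(cam); cv2.imwrite(f'pics/{name}.png',im[:,:,::-1]); pickle.dump(m,open(f'pics/{name}.pkl','wb')); return m,im
def load(name): return pickle.load(open(f'pics/{name}.pkl','rb')),cv2.imread(f'pics/{name}.png')
E
python3 - <<'E'
from h import *
st(); snap('wrist','w5')
E
```

```text
t 10.85 p [ 0.4408 -0.2844  0.2062] yaw 1.459 F [0.73 1.08 0.42] w 0.0511 j [-0.573  0.316 -0.026  1.229  0.    -0.461]
```

View pics/w5.png

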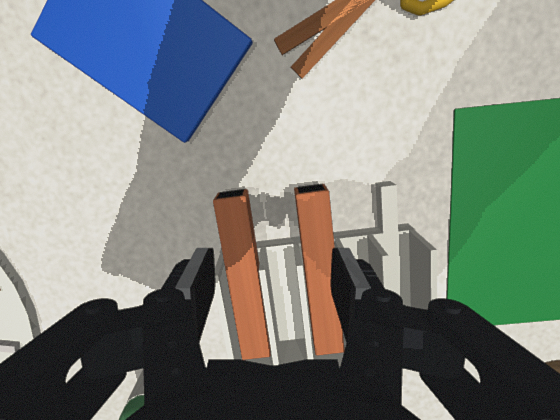

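Run:
```python
import cv2
im=cv2.imread('pics/w5.png'); 
cv2.imwrite('pics/w5c.png',cv2.resize(im[175:365,190:370],None,fx=3.1,fy=3.1,interpolation=cv2.INTER_CUBIC))
```

```text
(no output)
```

View pics/w5c.png

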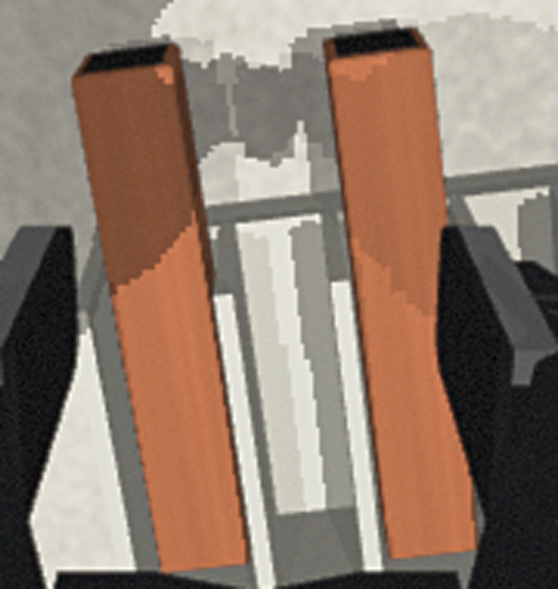

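Run:
```python
from h import *
m,_=load('w5')
for n,L in (('right',[(74,77),(176,66),(162,572),(248,562)]),('mid',[(330,62),(432,50),(388,560),(475,550)])):
    P=np.array([ray(m,190+(X+.5)/3.1-.5,175+(Y+.5)/3.1-.5,.046) for X,Y in L])
    f=P[:2].mean(0);b=P[2:].mean(0); d=b-f
    print(n,P.round(4)[:,:2].tolist(),'front',f.round(4),'c',((f+b)/2).round(4),'len',np.linalg.norm(d).round(4),'yaw',np.arctan2(d[1],d[0]).round(4),'w',np.linalg.norm(P[0]-P[1]).round(4))
plan([.463,-.2525,.15],1.546)
```

```text
right [[0.4428, -0.3341], [0.4428, -0.3066], [0.6019, -0.332], [0.6012, -0.3053]] front [ 0.4428 -0.3204  0.046 ] c [ 0.5221 -0.3195  0.046 ] len 0.1588 yaw 0.011 w 0.0276
mid [[0.4462, -0.2656], [0.446, -0.2383], [0.6052, -0.2625], [0.6045, -0.2358]] front [ 0.4461 -0.252   0.046 ] c [ 0.5255 -0.2506  0.046 ] len 0.1588 yaw 0.0177 w 0.0273
from [ 0.4407 -0.2846  0.2062] yaw 1.459 tool-old [0.344 0.186 0.562] roll -0.0554
  tool-new [0.327 0.215 0.562]
```

carry_out(
  moves=[
    [0.35, 0.215, 0, -0.071, 0.2],
    [0.354, 0.215, 0.4, -0.071, 0.2],
    [0.354, 0.215, 0.86, -0.071, 0.2],
    [0.354, 0.215, 0.86, -0.071, 0.2],
    [0.354, 0.215, 0.86, -0.071, 0.2],
    [0.354, 0.215, 0.86, -0.071, 0.2],
  ],
)

```text
clock: 11.5
eef_pos: [0.4668, -0.2537, 0.1227]
tool_rot: [0.707, 0.707, 0.001, 0.002]
ft_force: [-0.4, -0.0, 0.4]
grip_width: 0.0512
```

Run:
```python
from h import *
st(); snap('wrist','w6'); plan([.466,-.2518,.047],1.571)
```

```text
t 11.5 p [ 0.4668 -0.2537  0.1227] yaw 1.5702 F [-0.44 -0.03  0.39] w 0.0512 j [-0.498  0.394 -0.143  1.029  0.    -0.497]
from [ 0.467  -0.2539  0.1229] yaw 1.5701 tool-old [ 0.021 -0.01   0.759] roll -0.0006
  tool-new [ 0.021 -0.01   0.759]
```

View pics/w6.png

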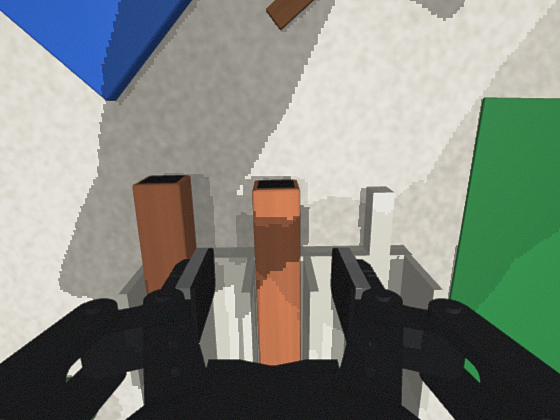

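carry_out(
  moves=[
    [0.02, 0, 0.3, 0, 0.2],
    [0.02, 0, 0.6, 0, 0.2],
    [0.02, 0, 0.755, 0, 0.2],
    [0.02, 0, 0.755, 0, 0.2],
    [0.02, 0, 0.755, 0, 0.2],
    [0.02, 0, 0.755, 0, -1],
    [0.02, 0, 0.755, 0, -1],
    [0.02, 0, 0.755, 0, -1],
    [0.02, 0, 0.755, 0, -1],
    [0.02, 0, 0.755, 0, -1],
    [0.02, 0, 0.755, 0, -1],
  ],
)

```text
clock: 12.65
eef_pos: [0.4667, -0.2515, 0.047]
tool_rot: [0.707, 0.707, 0.001, 0.002]
ft_force: [-0.4, -0.5, 5.8]
grip_width: 0.0271
```

Run:
```python
from h import *
st()
```

```text
t 12.65 p [ 0.4667 -0.2515  0.047 ] yaw 1.5708 F [-0.45 -0.49  5.76] w 0.0271 j [-0.494  0.481 -0.236  0.85   0.    -0.494]
```

carry_out(
  moves=[
    [0, 0, -0.15, 0, -1],
    [0, 0, -0.3, 0, -1],
    [0, 0, -0.5, 0, -1],
    [0, 0, -0.7, 0, -1],
    [0, 0, -0.9, 0, -1],
    [0, 0, -0.9, 0, -1],
    [0, 0, -0.9, 0, -1],
  ],
)

```text
clock: 13.35
eef_pos: [0.4654, -0.2509, 0.1351]
tool_rot: [0.707, 0.707, 0.0, 0.001]
ft_force: [-0.2, -0.5, -1.1]
grip_width: 0.0265
```

Run:
```python
from h import *
st(); snap('wrist','w7'); snap('scene','s7'); m,im=load('s7'); cv2.imwrite('pics/s7c.png',cv2.resize(im[170:310,130:330],None,fx=3.5,fy=3.5))
```

```text
t 13.35 p [ 0.4654 -0.2509  0.1351] yaw 1.5708 F [-0.17 -0.51 -1.06] w 0.0265 j [-0.494  0.379 -0.13   1.06  -0.    -0.494]
```

View pics/s7c.png

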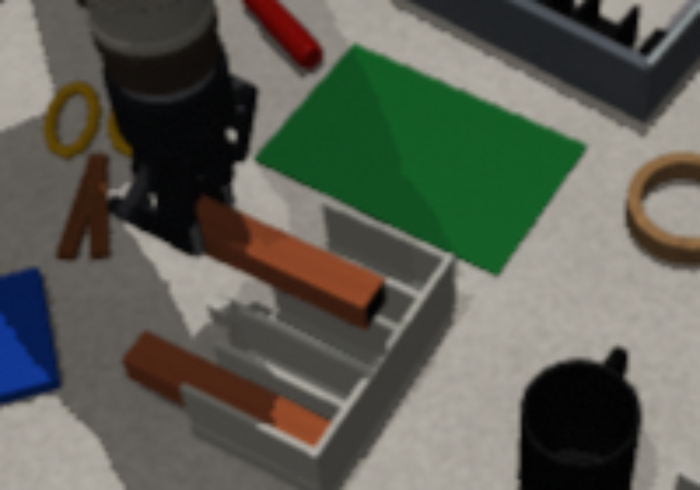

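View pics/w7.png

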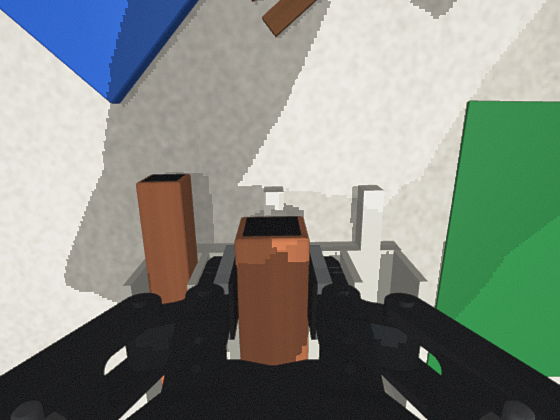

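carry_out(
  moves=[
    [0.3, 0, 0, 0, -1],
    [0.65, 0, 0, 0, -1],
    [1.0, -0.07, 0, 0, -1],
    [1.0, -0.07, 0, 0, -1],
  ],
)

```text
clock: 13.85
eef_pos: [0.4557, -0.147, 0.1331]
tool_rot: [0.706, 0.709, -0.001, -0.003]
ft_force: [-0.3, -0.6, -0.9]
grip_width: 0.0271
```

carry_out(
  moves=[
    [0.35, 0, 0, 0, -1],
    [0.7, -0.07, 0, 0, -1],
    [1.0, -0.07, 0.3, 0, -1],
    [1.0, -0.07, 0.6, 0, -1],
    [1.0, -0.07, 0.8, 0, -1],
    [1.0, -0.07, 0.8, 0, -1],
    [1.0, -0.07, 0.8, 0, -1],
  ],
)

```text
clock: 14.55
eef_pos: [0.4508, -0.051, 0.0543]
tool_rot: [0.707, 0.707, -0.001, -0.001]
ft_force: [0.2, -0.3, -2.2]
grip_width: 0.0267
```

Run:
```python
from h import *
st(); snap('scene','s8'); m,im=load('s8'); cv2.imwrite('pics/s8c.png',cv2.resize(im[150:290,150:350],None,fx=3.5,fy=3.5))
```

```text
t 14.55 p [ 0.4508 -0.051   0.0543] yaw 1.5704 F [ 0.18 -0.32 -2.15] w 0.0267 j [-0.113  0.353 -0.427  0.793 -0.    -0.112]
```

View pics/s8c.png

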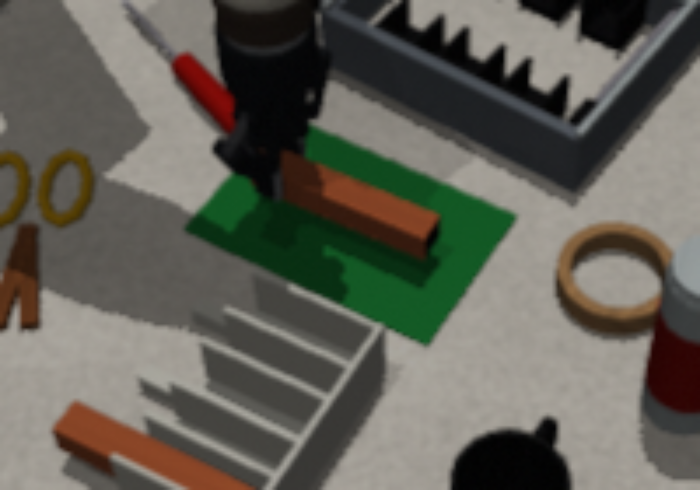

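carry_out(
  moves=[
    [0, 0, 0.08, 0, -1],
    [0, 0, 0.14, 0, -1],
    [0, 0, 0.19, 0, -1],
    [0, 0, 0.19, 0, -1],
  ],
)

```text
clock: 15.0
eef_pos: [0.4506, -0.0508, 0.0352]
tool_rot: [0.707, 0.707, -0.0, -0.001]
ft_force: [-0.1, -0.6, -2.2]
grip_width: 0.0269
```

carry_out(
  moves=[
    [0, 0, 0.02, 0, -1],
    [0, 0, 0.03, 0, -1],
    [0, 0, 0.03, 0, -1],
  ],
)

```text
clock: 15.3
eef_pos: [0.4513, -0.0507, 0.0328]
tool_rot: [0.707, 0.707, 0.0, 0.0]
ft_force: [-0.8, -0.0, -1.9]
grip_width: 0.0267
```

Run:
```python
from h import *
st()
```

```text
t 15.3 p [ 0.4513 -0.0507  0.0328] yaw 1.5709 F [-0.81 -0.05 -1.93] w 0.0267 j [-0.112  0.386 -0.45   0.735  0.    -0.112]
```

carry_out(
  moves=[
    [0, 0, 0.01, 0, -1],
    [0, 0, 0.01, 0, -1],
    [0, 0, 0.01, 0, 0.2],
    [0, 0, 0.01, 0, 0.2],
    [0, 0, 0.01, 0, 0.2],
    [0, 0, 0.01, 0, 0.2],
    [0, 0, -0.3, 0, 0.2],
    [0, 0, -0.8, 0, 0.2],
    [0, 0, -0.8, 0, 0.2],
    [0, 0, -0.8, 0, 0.2],
  ],
)

```text
clock: 16.3
eef_pos: [0.4525, -0.0509, 0.1141]
tool_rot: [0.707, 0.707, 0.001, 0.001]
ft_force: [0.8, -0.5, -0.4]
grip_width: 0.0511
```

Run:
```python
from h import *
st(); snap('wrist','w9'); snap('top','t9')
```

```text
t 16.3 p [ 0.4525 -0.0509  0.1141] yaw 1.5708 F [ 0.81 -0.54 -0.37] w 0.0511 j [-0.112  0.27  -0.354  0.943 -0.    -0.112]
```

View pics/w9.png

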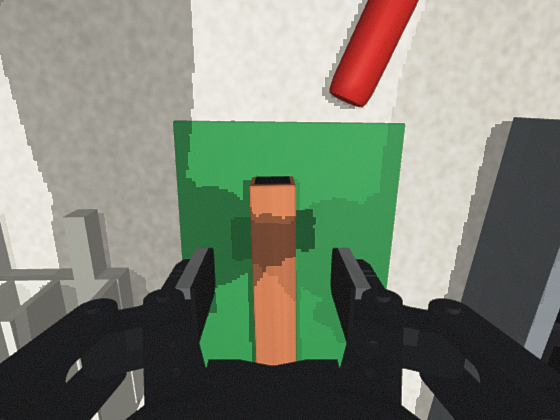

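Run:
```python
from h import *
m,im=load('w9')
cv2.imwrite('pics/w9c.png',cv2.resize(im[165:265,230:320],None,fx=6,fy=6,interpolation=cv2.INTER_CUBIC))
m,im=load('t9')
cv2.imwrite('pics/t9c.png',cv2.resize(im[200:300,230:380],None,fx=5,fy=5,interpolation=cv2.INTER_CUBIC))
```

```text
(no output)
```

View pics/w9c.png

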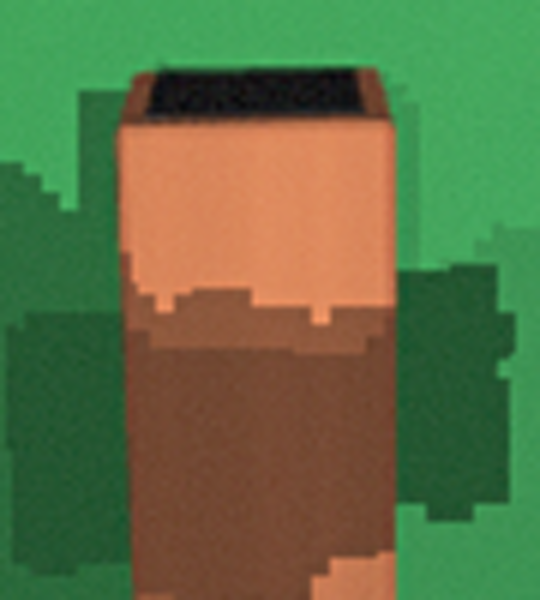

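View pics/t9c.png

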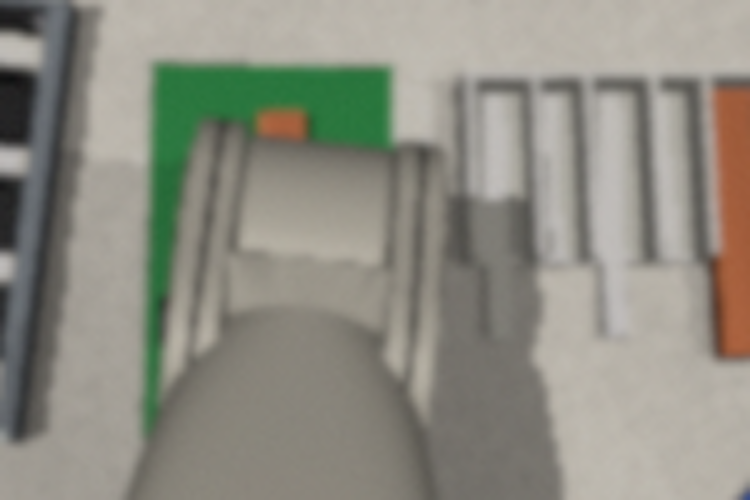

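Run:
```python
from h import *
m,_=load('w9')
for X,Y in [(120,124),(393,122)]: print(ray(m,230+(X+.5)/6-.5,165+(Y+.5)/6-.5,.031).round(4))
m,_=load('t9')
for X,Y in [(260,109),(308,109)]: print('back',ray(m,230+(X+.5)/5-.5,200+(Y+.5)/5-.5,.031).round(4))
```

```text
[ 0.4305 -0.0648  0.031 ]
[ 0.4302 -0.0379  0.031 ]
back [ 0.5903 -0.0367  0.031 ]
back [ 0.5904 -0.0657  0.031 ]
```

carry_out(
  moves=[
    [0, 0.3, 0, 0, 0.2],
    [0, 0.58, 0.2, 0, 0.2],
    [0, 0.58, 0.5, 0, 0.2],
    [0, 0.58, 0.82, 0, 0.2],
    [0, 0.58, 0.82, 0, 0.2],
    [0, 0.58, 0.82, 0, 0.2],
    [0, 0.58, 0.82, 0, -1],
    [0, 0.58, 0.82, 0, -1],
    [0, 0.58, 0.82, 0, -1],
    [0, 0.58, 0.82, 0, -1],
    [0, 0.58, 0.82, 0, -1],
  ],
)

```text
clock: 17.5
eef_pos: [0.5092, -0.0508, 0.0311]
tool_rot: [0.707, 0.707, 0.0, 0.0]
ft_force: [0.2, -0.2, 0.9]
grip_width: 0.0271
```

carry_out(
  moves=[
    [0, 0, -0.2, 0, -1],
    [0, 0, -0.5, 0, -1],
    [0, 0, -0.9, 0, -1],
    [0, 0, -0.9, -0.1, -1],
    [0, 0, -0.9, -0.2, -1],
    [0, 0, -0.9, -0.3, -1],
    [0, 0, -0.9, -0.4, -1],
    [0, 0, -0.9, -0.5, -1],
    [0, 0, -0.9, -0.6, -1],
    [0, 0, -0.9, -0.7, -1],
    [0, 0, -0.9, -0.8, -1],
    [0, 0, -0.9, -0.88, -1],
    [0, 0, -0.9, -0.935, -1],
    [0, 0, -0.9, -0.935, -1],
    [0, 0, -0.9, -0.935, -1],
  ],
)

```text
clock: 19.0
eef_pos: [0.5091, -0.0507, 0.1207]
tool_rot: [0.052, 0.999, 0.0, -0.0]
ft_force: [0.7, -0.7, -1.3]
grip_width: 0.0273
```

Run:
```python
from h import *
st(); snap('wrist','w10')
print(eng(.0648,-.092)); plan([*eng(.0648,-.092),.13],3.04)
```

```text
t 19.0 p [ 0.5091 -0.0507  0.1207] yaw 3.037 F [ 0.71 -0.72 -1.32] w 0.0273 j [-0.099  0.364 -0.195  1.011 -0.    -1.566]
[0.59739732 0.18382498]
from [ 0.5091 -0.0508  0.1207] yaw 3.0374 tool-old [-0.634  2.425 -0.093] roll -0.0017
  tool-new [-0.64   2.423 -0.093]
```

View pics/w10.png

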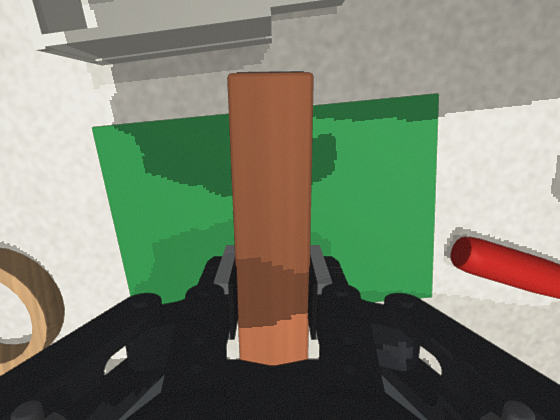

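carry_out(
  moves=[
    [0, 0.2, -0.15, 0, -1],
    [-0.1, 0.5, -0.2, 0, -1],
    [-0.2, 0.9, -0.2, 0, -1],
    [-0.2, 0.9, -0.2, 0, -1],
  ],
)

```text
clock: 19.45
eef_pos: [0.5403, 0.0407, 0.1413]
tool_rot: [0.049, 0.999, 0.001, 0.001]
ft_force: [0.1, -0.8, -1.8]
grip_width: 0.0269
```

carry_out(
  moves=[
    [-0.1, 0.4, 0, 0, -1],
    [-0.24, 0.8, 0, 0, -1],
    [-0.24, 0.8, 0, 0, -1],
  ],
)

```text
clock: 19.75
eef_pos: [0.5722, 0.1178, 0.1407]
tool_rot: [0.049, 0.999, 0.001, 0.001]
ft_force: [0.2, -0.9, -1.3]
grip_width: 0.027
```

carry_out(
  moves=[
    [-0.1, 0.3, 0, 0, -1],
    [-0.19, 0.6, 0, 0, -1],
    [-0.2, 0.73, 0, 0, -1],
    [-0.2, 0.73, 0, 0, -1],
    [-0.2, 0.73, 0, 0, -1],
    [-0.2, 0.73, 0, 0, -1],
  ],
)

```text
clock: 20.35
eef_pos: [0.5971, 0.1829, 0.1407]
tool_rot: [0.052, 0.999, -0.0, -0.001]
ft_force: [0.0, -0.7, -1.1]
grip_width: 0.0271
```

Run:
```python
from h import *
st(); snap('wrist','w11')
plan([*eng(.0648,-.092),.10],3.04)
```

```text
t 20.35 p [0.5971 0.1829 0.1407] yaw 3.0379 F [ 0.04 -0.68 -1.11] w 0.0271 j [ 2.970e-01  5.530e-01  1.680e-01  1.186e+00 -1.000e-03 -1.170e+00]
from [0.5973 0.1829 0.1408] yaw 3.0377 tool-old [-0.     0.009  0.408] roll -0.0014
  tool-new [-0.     0.009  0.408]
```

View pics/w11.png

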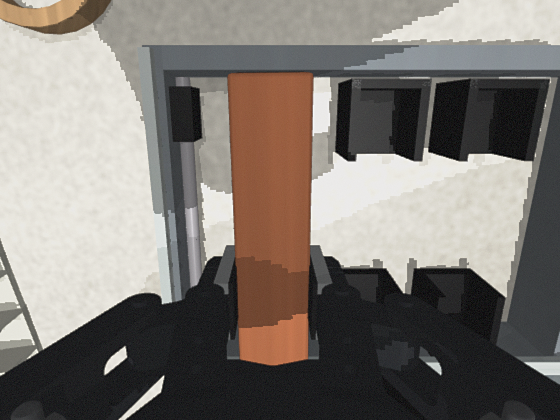

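Run:
```python
import cv2
im=cv2.imread('pics/w11.png'); im=cv2.convertScaleAbs(im,alpha=1.6,beta=20)
cv2.imwrite('pics/w11c.png',cv2.resize(im[60:170,220:560],None,fx=2.3,fy=2.3,interpolation=cv2.INTER_CUBIC))
```

```text
(no output)
```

View pics/w11c.png

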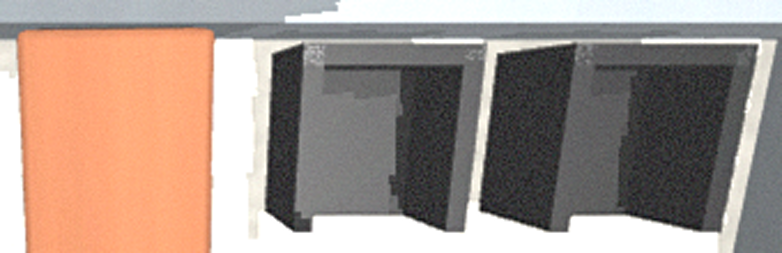

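Run:
```python
from h import *
m,_=load('w11')
c,s=np.cos(ENG[2]),np.sin(ENG[2])
loc=lambda p:np.array([c*(p[0]-ENG[0])+s*(p[1]-ENG[1]),-s*(p[0]-ENG[0])+c*(p[1]-ENG[1])])
P=lambda X,Y,z:loc(ray(m,220+(X+.5)/2.3-.5,60+(Y+.5)/2.3-.5,z)).round(4)
for X,Y in [(297,232),(464,232),(305,42),(487,42),(553,232),(720,232),(577,42),(757,42)]: print((X,Y),P(X,Y,.06))
print('tube',P(18,32,.1407),P(214,32,.1407),P(26,250,.1407),P(210,250,.1407)); p,y,o=pose(); print('tcp',loc(p),y)
```

```text
(297, 232) [ 0.021  -0.1312]
(464, 232) [-0.0208 -0.1312]
(305, 42) [ 0.0218 -0.176 ]
(487, 42) [-0.021 -0.176]
(553, 232) [-0.0431 -0.1312]
(720, 232) [-0.0849 -0.1312]
(577, 42) [-0.0422 -0.176 ]
(757, 42) [-0.0845 -0.176 ]
tube [ 0.0794 -0.1716] [ 0.0521 -0.1716] [ 0.0792 -0.141 ] [ 0.0518 -0.1409]
tcp [ 0.06475725 -0.09289881] 3.037748811785686
```

carry_out(
  moves=[
    [0.01, 0, 0.2, 0, -1],
    [0.01, 0, 0.4, 0, -1],
    [0.01, 0, 0.5, 0, -1],
    [0.01, 0, 0.5, 0, -1],
    [0.01, 0, 0.5, 0, -1],
  ],
)

```text
clock: 20.9
eef_pos: [0.5969, 0.1842, 0.0914]
tool_rot: [0.051, 0.999, 0.0, 0.0]
ft_force: [0.3, 0.3, -0.2]
grip_width: 0.0273
```

Run:
```python
from h import *
st(); m,im=snap('wrist','w12'); crop(cv2.convertScaleAbs(im,alpha=1.6,beta=20),150,20,550,200,1.9,'pics/w12c.png')
snap('scene','s12'); m,im=load('s12'); cv2.imwrite('pics/s12c.png',cv2.resize(im[60:200,235:395],None,fx=4.5,fy=4.5))
```

```text
t 20.9 p [0.5969 0.1842 0.0914] yaw 3.0389 F [ 0.29  0.28 -0.19] w 0.0273 j [ 0.299  0.594  0.101  1.077  0.    -1.169]
```

View pics/w12c.png

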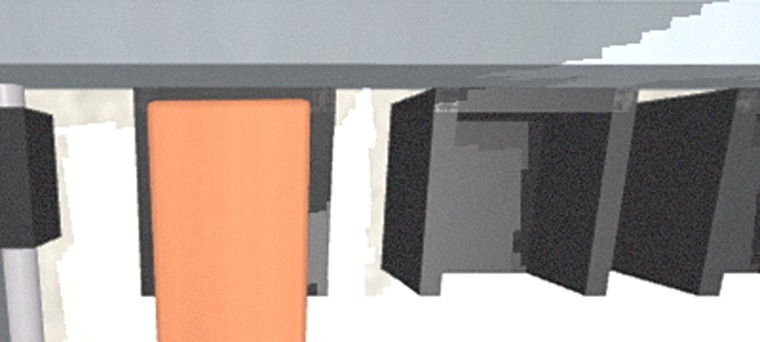

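View pics/s12c.png

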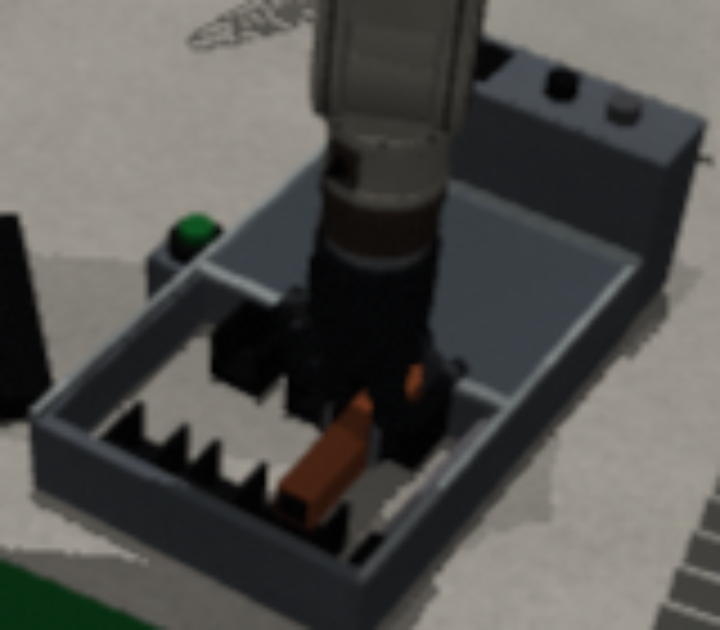

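carry_out(
  moves=[
    [0.008, 0, 0.05, 0, -1],
    [0.008, 0, 0.1, 0, -1],
    [0.008, 0, 0.15, 0, -1],
    [0.008, 0, 0.2, 0, -1],
    [0.008, 0, 0.2, 0, -1],
  ],
)

```text
clock: 21.5
eef_pos: [0.5954, 0.1845, 0.0696]
tool_rot: [0.051, 0.999, -0.0, -0.001]
ft_force: [-0.1, -0.1, -1.8]
grip_width: 0.0272
```

carry_out(
  moves=[
    [0, 0, 0.04, 0, -1],
    [0, 0, 0.08, 0, -1],
    [0, 0, 0.11, 0, -1],
    [0, 0, 0.13, 0, -1],
    [0, 0, 0.13, 0, -1],
  ],
)

```text
clock: 22.0
eef_pos: [0.5956, 0.1845, 0.0574]
tool_rot: [0.051, 0.999, -0.0, -0.0]
ft_force: [-0.8, 0.3, -1.5]
grip_width: 0.0271
```

Run:
```python
from h import *
st(); m,im=snap('wrist','w13'); crop(cv2.convertScaleAbs(im,alpha=1.6,beta=20),150,20,550,200,1.9,'pics/w13c.png')
```

```text
t 22.0 p [0.5956 0.1845 0.0574] yaw 3.0395 F [-0.79  0.27 -1.5 ] w 0.0271 j [ 0.3    0.626  0.06   1.006 -0.    -1.168]
```

View pics/w13c.png

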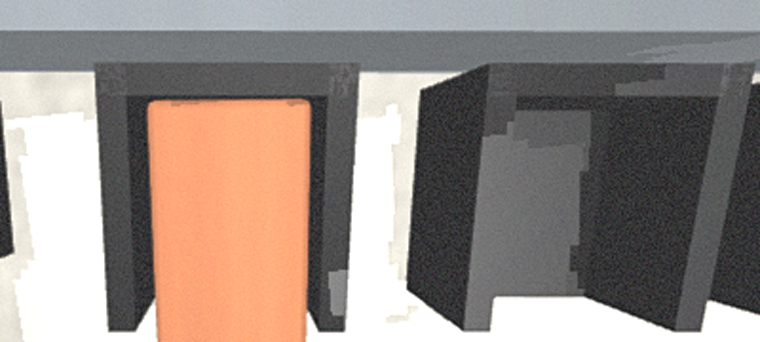

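carry_out(
  moves=[
    [0, 0, 0.01, 0, -1],
    [0, 0, 0.015, 0, -1],
    [0, 0, 0.015, 0, 0],
    [0, 0, 0.015, 0, 0],
    [0, 0, 0.015, 0, 0],
    [0, 0, 0.015, 0, 0],
    [0, 0, 0.015, 0, 0],
    [0, 0, -0.2, 0, 0],
    [0, 0, -0.5, 0, 0],
    [0, 0, -0.9, 0, 0],
    [0, 0, -0.9, 0, 0],
    [0, 0, -0.9, 0, 0],
  ],
)

```text
clock: 23.25
eef_pos: [0.5968, 0.1849, 0.1494]
tool_rot: [0.051, 0.999, 0.001, 0.002]
ft_force: [0.3, -0.8, 0.0]
grip_width: 0.0428
```

carry_out(
  moves=[
    [0, -0.4, -0.3, 0, 0],
    [0, -0.9, -0.6, 0, 0],
    [0, -0.9, -0.6, 0, 0],
    [0, -0.9, -0.6, 0, 0],
    [0, -0.9, -0.6, 0, 0],
  ],
)

```text
clock: 23.75
eef_pos: [0.586, 0.0955, 0.206]
tool_rot: [0.051, 0.999, 0.0, -0.001]
ft_force: [-0.4, -0.4, 0.2]
grip_width: 0.0426
```

Run:
```python
from h import *
st(); m,im=snap('wrist','w14'); snap('top','t14'); m,im=load('t14'); cv2.imwrite('pics/t14c.png',cv2.resize(im[165:310,55:400],None,fx=2.3,fy=2.3,interpolation=cv2.INTER_CUBIC))
snap('scene','s14'); m,im=load('s14'); cv2.imwrite('pics/s14c.png',cv2.resize(im[80:200,235:395],None,fx=4.5,fy=4.5,interpolation=cv2.INTER_CUBIC))
```

```text
t 23.75 p [0.586  0.0955 0.206 ] yaw 3.0396 F [-0.38 -0.38  0.16] w 0.0426 j [ 1.610e-01  4.530e-01  1.780e-01  1.299e+00  1.000e-03 -1.308e+00]
```

View pics/t14c.png

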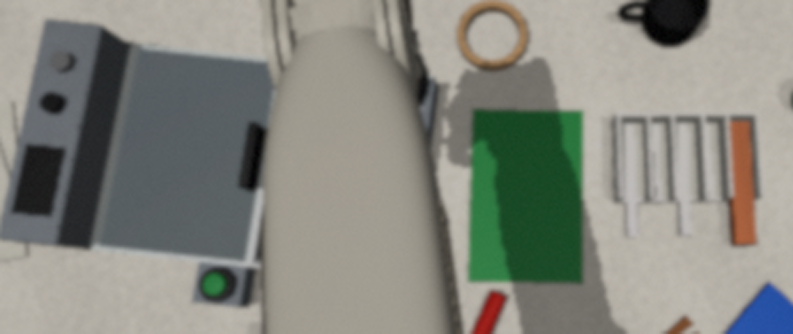

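View pics/s14c.png

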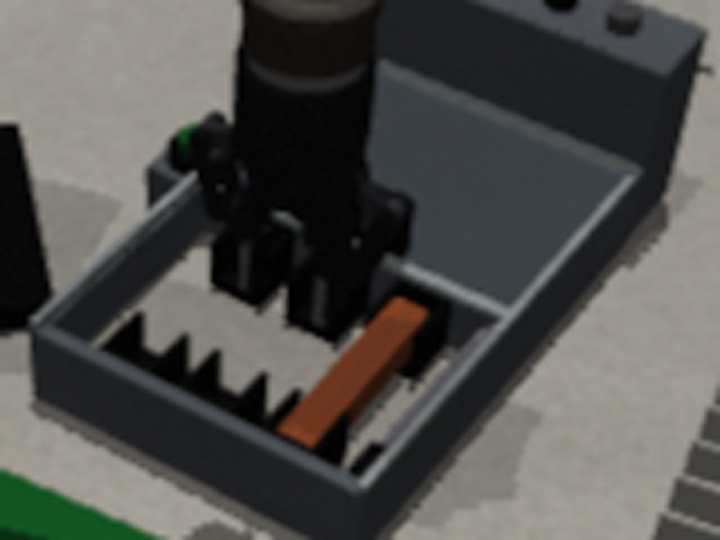

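carry_out(
  moves=[
    [0.1, -0.4, 0, 0, 0.2],
    [0.23, -1.0, 0, 0, 0.2],
    [0.23, -1.0, 0, 0, 0.2],
  ],
)

```text
clock: 24.2
eef_pos: [0.5518, -0.0043, 0.2067]
tool_rot: [0.052, 0.999, -0.001, -0.002]
ft_force: [0.2, -0.3, 0.1]
grip_width: 0.0512
```

carry_out(
  moves=[
    [0.1, -0.5, 0, 0, 0.2],
    [0.23, -1.0, 0, 0, 0.2],
    [0.23, -1.0, 0, 0, 0.2],
  ],
)

```text
clock: 24.5
eef_pos: [0.5188, -0.1026, 0.2071]
tool_rot: [0.054, 0.999, -0.001, -0.001]
ft_force: [1.4, 0.4, 0.2]
grip_width: 0.0511
```

carry_out(
  moves=[
    [0.1, -0.5, 0, 0.1, 0.2],
    [0.23, -1.0, 0, 0.2, 0.2],
    [0.23, -1.0, 0, 0.3, 0.2],
    [0.23, -1.0, 0, 0.4, 0.2],
    [0.23, -1.0, 0, 0.5, 0.2],
    [0.23, -1.0, 0, 0.6, 0.2],
    [0.23, -1.0, 0, 0.7, 0.2],
    [0.23, -1.0, 0, 0.8, 0.2],
    [0.23, -1.0, 0, 0.9, 0.2],
    [0.23, -1.0, 0, 0.935, 0.2],
    [0.23, -1.0, 0, 0.935, 0.2],
    [0.23, -1.0, 0, 0.935, 0.2],
  ],
)

```text
clock: 25.7
eef_pos: [0.488, -0.1953, 0.2074]
tool_rot: [0.706, 0.709, 0.0, -0.0]
ft_force: [-0.6, -0.4, 0.4]
grip_width: 0.0514
```

Run:
```python
from h import *
st(); plan([.44,-.318,.206],1.571)
```

```text
t 25.7 p [ 0.488  -0.1953  0.2074] yaw 1.5748 F [-0.58 -0.44  0.35] w 0.0514 j [-0.381  0.317 -0.02   1.234  0.    -0.385]
from [ 0.488  -0.1953  0.2074] yaw 1.5748 tool-old [-1.225 -0.485  0.014] roll 0.0024
  tool-new [-1.227 -0.48   0.014]
```

carry_out(
  moves=[
    [-0.4, -0.15, 0, 0, 0.2],
    [-0.8, -0.3, 0, 0, 0.2],
    [-1.0, -0.48, 0, 0, 0.2],
    [-1.0, -0.48, 0, 0, 0.2],
  ],
)

```text
clock: 26.1
eef_pos: [0.4379, -0.2983, 0.2075]
tool_rot: [0.708, 0.706, -0.0, -0.0]
ft_force: [0.6, -0.4, 0.7]
grip_width: 0.0508
```

carry_out(
  moves=[
    [-0.22, 0, 0.4, 0, 0.2],
    [-0.22, 0, 0.5, 0, 0.2],
    [-0.22, 0, 0.5, 0, 0.2],
    [-0.22, 0, 0.5, 0, 0.2],
    [-0.22, 0, 0.5, 0, 0.2],
  ],
)

```text
clock: 26.6
eef_pos: [0.4406, -0.3179, 0.1592]
tool_rot: [0.707, 0.708, 0.0, 0.001]
ft_force: [0.9, -0.5, -0.1]
grip_width: 0.0512
```

Run:
```python
from h import *
st(); m,im=snap('wrist','w15'); crop(im,200,150,360,380,2.5,'pics/w15c.png')
snap('scene','s15'); m,im=load('s15'); cv2.imwrite('pics/s15c.png',cv2.resize(im[190:310,120:290],None,fx=4,fy=4,interpolation=cv2.INTER_CUBIC))
```

```text
t 26.6 p [ 0.4406 -0.3179  0.1592] yaw 1.5725 F [ 0.85 -0.54 -0.09] w 0.0512 j [-0.625  0.384 -0.055  1.13   0.    -0.627]
```

View pics/w15c.png

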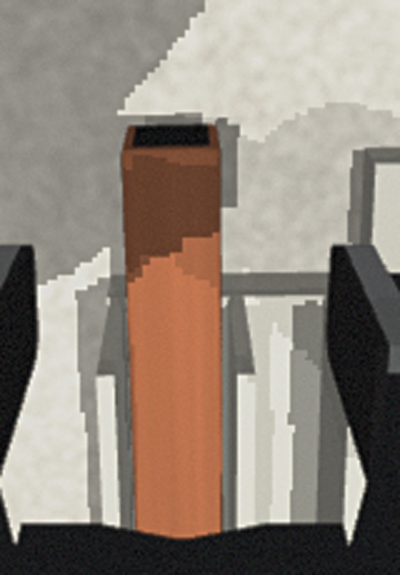

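View pics/s15c.png

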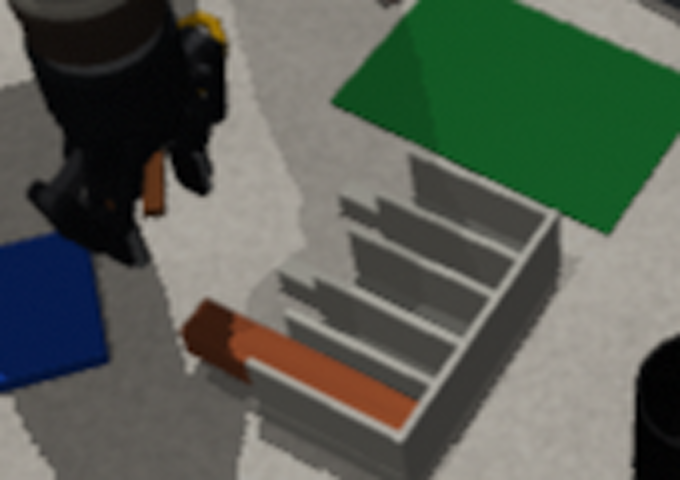

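Run:
```python
from h import *
m,_=load('w15')
for X,Y in [(122,152),(220,152),(135,530),(221,530)]: print(ray(m,200+(X+.5)/2.5-.5,150+(Y+.5)/2.5-.5,.046).round(4))
plan([.4635,-.3205,.047],1.571)
```

```text
[ 0.4434 -0.335   0.046 ]
[ 0.4433 -0.3077  0.046 ]
[ 0.5693 -0.333   0.046 ]
[ 0.5691 -0.3056  0.046 ]
from [ 0.4405 -0.3181  0.1592] yaw 1.5721 tool-old [-0.024  0.23   1.122] roll 0.0007
  tool-new [-0.024  0.23   1.122]
```

carry_out(
  moves=[
    [-0.028, 0.15, 0.1, 0, 0.2],
    [-0.028, 0.23, 0.4, 0, 0.2],
    [-0.028, 0.23, 0.7, 0, 0.2],
    [-0.028, 0.23, 0.7, 0, 0.2],
  ],
)

```text
clock: 27.1
eef_pos: [0.4604, -0.3191, 0.0846]
tool_rot: [0.707, 0.707, -0.001, -0.004]
ft_force: [0.2, -0.2, 0.6]
grip_width: 0.0507
```

carry_out(
  moves=[
    [0, 0, 0.2, 0, 0.2],
    [0, 0, 0.42, 0, 0.2],
    [0, 0, 0.42, 0, 0.2],
    [0, 0, 0.42, 0, 0.2],
    [0, 0, 0.42, 0, -1],
    [0, 0, 0.42, 0, -1],
    [0, 0, 0.42, 0, -1],
    [0, 0, 0.42, 0, -1],
    [0, 0, 0.42, 0, -1],
    [0, 0, 0.42, 0, -1],
  ],
)

```text
clock: 28.1
eef_pos: [0.4637, -0.3218, 0.0481]
tool_rot: [0.707, 0.707, 0.0, 0.002]
ft_force: [-0.5, 1.1, 5.9]
grip_width: 0.0273
```

carry_out(
  moves=[
    [0, 0, -0.15, 0, -1],
    [0, 0, -0.3, 0, -1],
    [0, 0, -0.5, 0, -1],
    [0, 0, -0.7, 0, -1],
    [0, 0, -0.9, 0, -1],
    [0, 0, -0.9, 0, -1],
    [0, 0, -0.9, 0, -1],
  ],
)

```text
clock: 28.8
eef_pos: [0.4625, -0.3212, 0.1359]
tool_rot: [0.707, 0.707, 0.0, 0.0]
ft_force: [0.8, 0.2, -3.1]
grip_width: 0.0268
```

Run:
```python
from h import *
st(); plan([.450,-.0475,.13],1.571)
m,im=snap('wrist','w16')
```

```text
t 28.8 p [ 0.4625 -0.3212  0.1359] yaw 1.5707 F [ 0.8   0.22 -3.14] w 0.0268 j [-0.607  0.441 -0.031  1.098 -0.    -0.607]
from [ 0.4625 -0.3212  0.1359] yaw 1.5707 tool-old [ 2.737 -0.125  0.059] roll -0.0002
  tool-new [ 2.737 -0.125  0.059]
```

View pics/w16.png

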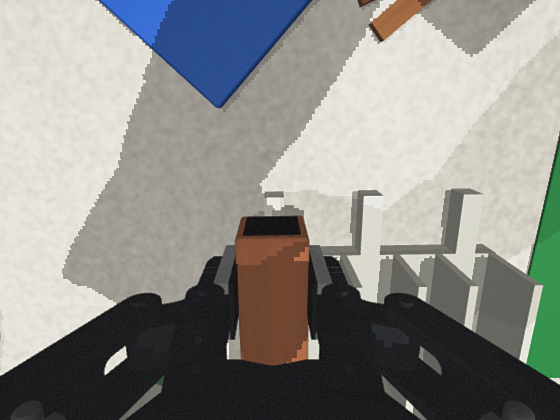

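carry_out(
  moves=[
    [0.3, 0, 0, 0, -1],
    [0.65, 0, 0, 0, -1],
    [0.95, -0.04, 0, 0, -1],
    [0.95, -0.04, 0, 0, -1],
  ],
)

```text
clock: 29.25
eef_pos: [0.4562, -0.2222, 0.1339]
tool_rot: [0.706, 0.708, -0.001, -0.003]
ft_force: [-0.1, 0.8, -2.0]
grip_width: 0.0268
```

carry_out(
  moves=[
    [0.35, 0, 0, 0, -1],
    [0.7, 0, 0, 0, -1],
    [0.95, -0.04, 0, 0, -1],
    [0.95, -0.04, 0, 0, -1],
  ],
)

```text
clock: 29.65
eef_pos: [0.453, -0.1287, 0.1345]
tool_rot: [0.706, 0.708, -0.001, -0.002]
ft_force: [0.1, -0.2, -2.2]
grip_width: 0.0273
```

carry_out(
  moves=[
    [0.35, 0, 0, 0, -1],
    [0.7, -0.04, 0, 0, -1],
    [0.83, -0.04, 0.2, 0, -1],
    [0.83, -0.04, 0.5, 0, -1],
    [0.83, -0.04, 0.8, 0, -1],
    [0.83, -0.04, 0.9, 0, -1],
    [0.83, -0.04, 0.95, 0, -1],
    [0.83, -0.04, 0.95, 0, -1],
  ],
)

```text
clock: 30.45
eef_pos: [0.4507, -0.0486, 0.0406]
tool_rot: [0.707, 0.707, -0.0, -0.0]
ft_force: [0.1, 0.7, -1.9]
grip_width: 0.0269
```

Run:
```python
from h import *
st(); snap('scene','s17'); m,im=load('s17'); cv2.imwrite('pics/s17c.png',cv2.resize(im[150:290,150:350],None,fx=3.5,fy=3.5))
```

```text
t 30.45 p [ 0.4507 -0.0486  0.0406] yaw 1.5699 F [ 0.09  0.72 -1.94] w 0.0269 j [-0.107  0.373 -0.444  0.755 -0.    -0.107]
```

View pics/s17c.png

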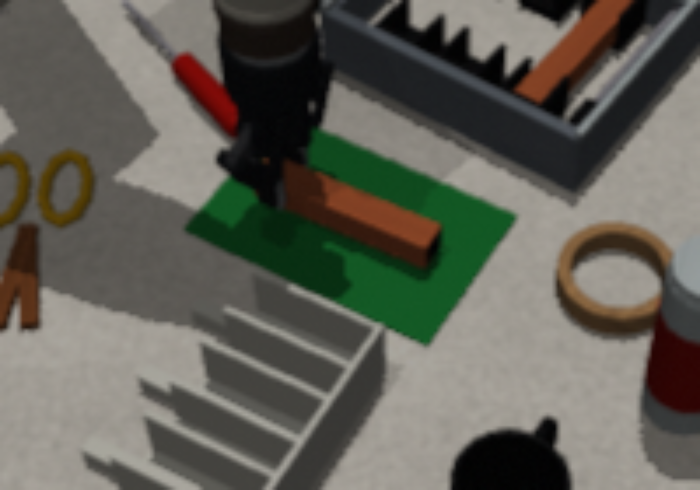

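Lower 7.5 mm, release, rise, look.

carry_out(
  moves=[
    [0, 0, 0.04, 0, -1],
    [0, 0, 0.065, 0, -1],
    [0, 0, 0.075, 0, -1],
    [0, 0, 0.075, 0, -1],
    [0, 0, 0.078, 0, 0.2],
    [0, 0, 0.078, 0, 0.2],
    [0, 0, 0.078, 0, 0.2],
    [0, 0, 0.078, 0, 0.2],
    [0, 0, -0.3, 0, 0.2],
    [0, 0, -0.7, 0, 0.2],
    [0, 0, -0.7, 0, 0.2],
    [0, 0, -0.7, 0, 0.2],
  ],
)

```text
clock: 31.7
eef_pos: [0.4515, -0.0482, 0.1118]
tool_rot: [0.707, 0.707, 0.001, 0.001]
ft_force: [-0.3, -0.4, -0.2]
grip_width: 0.0515
```

Run:
```python
from h import *
st(); m,im=snap('wrist','w18'); crop(im,200,150,360,380,2.5,'pics/w18c.png')
snap('top','t18'); m,im=load('t18')
cv2.imwrite('pics/t18c.png',cv2.resize(im[180:300,80:360],None,fx=2.8,fy=2.8,interpolation=cv2.INTER_CUBIC))
```

```text
t 31.7 p [ 0.4515 -0.0482  0.1118] yaw 1.5708 F [-0.27 -0.45 -0.2 ] w 0.0515 j [-0.106  0.271 -0.36   0.937  0.    -0.106]
```

View pics/w18c.png

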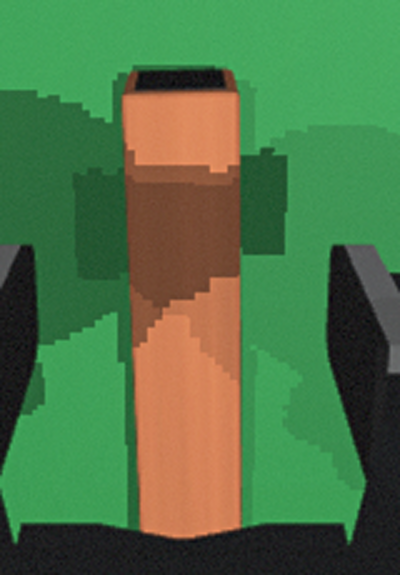

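View pics/t18c.png

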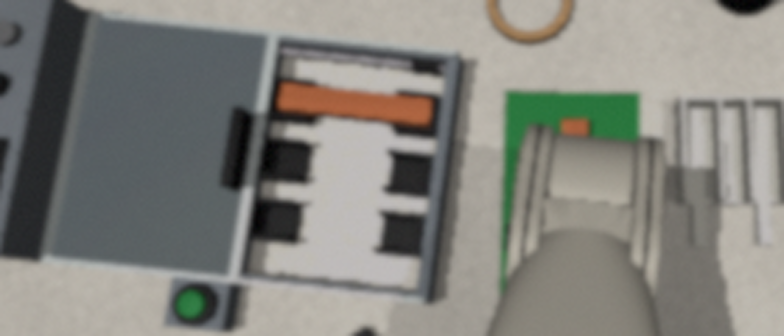

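Run:
```python
from h import *
m,_=load('w18')
for X,Y in [(122,95),(239,94)]: print(ray(m,200+(X+.5)/2.5-.5,150+(Y+.5)/2.5-.5,.031).round(4))
m,_=load('t18')
P=np.array([ray(m,80+(X+.5)/2.8-.5,180+(Y+.5)/2.8-.5,.056) for X,Y in [(279,84),(277,110),(433,98),(431,124)]])
print(P.mean(0),eng(.0642,-.092)); 
c,s=np.cos(ENG[2]),np.sin(ENG[2])
print([np.array([c*(p[0]-ENG[0])+s*(p[1]-ENG[1]),-s*(p[0]-ENG[0])+c*(p[1]-ENG[1])]).round(4) for p in P])
```

```text
[ 0.4303 -0.0626  0.031 ]
[ 0.43   -0.0351  0.031 ]
[0.59800539 0.18478122 0.056     ] [0.5968005  0.18388667]
[array([ 0.0778, -0.0086]), array([ 0.05  , -0.0109]), array([ 0.0806, -0.1714]), array([ 0.0528, -0.173 ])]
```

carry_out(
  moves=[
    [0, 0.3, 0, 0, 0.2],
    [-0.005, 0.59, 0.2, 0, 0.2],
    [-0.005, 0.59, 0.5, 0, 0.2],
    [-0.005, 0.59, 0.8, 0, 0.2],
    [-0.005, 0.59, 0.8, 0, 0.2],
    [-0.005, 0.59, 0.8, 0, 0.2],
    [-0.005, 0.59, 0.8, 0, -1],
    [-0.005, 0.59, 0.8, 0, -1],
    [-0.005, 0.59, 0.8, 0, -1],
    [-0.005, 0.59, 0.8, 0, -1],
    [-0.005, 0.59, 0.8, 0, -1],
  ],
)

```text
clock: 32.9
eef_pos: [0.5097, -0.0486, 0.0316]
tool_rot: [0.707, 0.707, 0.0, 0.0]
ft_force: [-1.9, 0.0, 5.6]
grip_width: 0.0269
```

carry_out(
  moves=[
    [0, 0, -0.2, 0, -1],
    [0, 0, -0.5, 0, -1],
    [0, 0, -0.9, 0, -1],
    [0, 0, -0.9, -0.1, -1],
    [0, 0, -0.9, -0.2, -1],
    [0, 0, -0.9, -0.3, -1],
    [0, 0, -0.9, -0.4, -1],
    [0, 0, -0.9, -0.5, -1],
    [0, 0, -0.9, -0.6, -1],
    [0, 0, -0.9, -0.7, -1],
    [0, 0, -0.9, -0.8, -1],
    [0, 0, -0.9, -0.88, -1],
    [0, 0, -0.9, -0.935, -1],
    [0, 0, -0.9, -0.935, -1],
    [0, 0, -0.9, -0.935, -1],
  ],
)

```text
clock: 34.4
eef_pos: [0.5091, -0.0486, 0.1204]
tool_rot: [0.052, 0.999, -0.0, -0.0]
ft_force: [-0.1, 0.3, -1.6]
grip_width: 0.0272
```

Run:
```python
from h import *
st(); print(eng(-.0645,-.092)); plan([*eng(-.0645,-.092),.14],3.04); m,im=snap('wrist','w19')
```

```text
t 34.4 p [ 0.5091 -0.0486  0.1204] yaw 3.037 F [-0.15  0.28 -1.65] w 0.0272 j [-0.095  0.365 -0.196  1.011 -0.    -1.561]
[0.46878258 0.19711934]
from [ 0.5091 -0.0486  0.1204] yaw 3.037 tool-old [ 0.658  2.402 -0.196] roll -0.0019
  tool-new [ 0.651  2.404 -0.196]
```

View pics/w19.png

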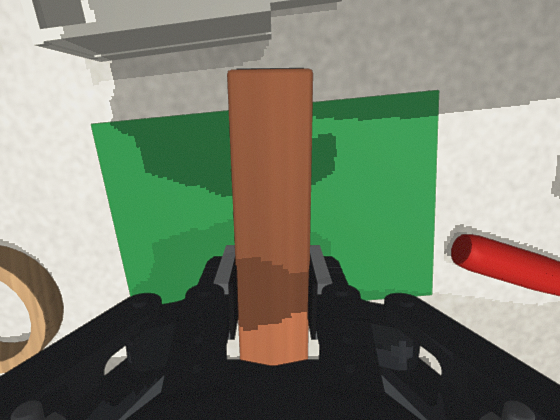

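carry_out(
  moves=[
    [0, 0.2, -0.15, 0, -1],
    [0.1, 0.5, -0.2, 0, -1],
    [0.2, 0.9, -0.2, 0, -1],
    [0.2, 0.9, -0.2, 0, -1],
  ],
)

```text
clock: 34.85
eef_pos: [0.4981, 0.0467, 0.141]
tool_rot: [0.049, 0.999, 0.001, -0.0]
ft_force: [-0.6, -1.1, -3.0]
grip_width: 0.0271
```

carry_out(
  moves=[
    [0.1, 0.4, 0, 0, -1],
    [0.23, 0.8, 0, 0, -1],
    [0.23, 0.8, 0, 0, -1],
  ],
)

```text
clock: 35.15
eef_pos: [0.4832, 0.1284, 0.1407]
tool_rot: [0.049, 0.999, 0.001, -0.0]
ft_force: [1.4, -1.4, -2.3]
grip_width: 0.0267
```

carry_out(
  moves=[
    [0.1, 0.3, 0, 0, -1],
    [0.2, 0.6, 0.2, 0, -1],
    [0.22, 0.7, 0.4, 0, -1],
    [0.22, 0.7, 0.5, 0, -1],
    [0.22, 0.7, 0.5, 0, -1],
    [0.22, 0.7, 0.5, 0, -1],
  ],
)

```text
clock: 35.75
eef_pos: [0.4697, 0.1956, 0.0911]
tool_rot: [0.052, 0.999, -0.0, 0.0]
ft_force: [0.3, 0.7, -2.1]
grip_width: 0.0271
```

Run:
```python
from h import *
st(); plan([*eng(-.0645,-.092),.09],3.04)
m,im=snap('wrist','w20'); crop(cv2.convertScaleAbs(im,alpha=1.6,beta=20),50,20,450,200,1.9,'pics/w20c.png')
```

```text
t 35.75 p [0.4697 0.1956 0.0911] yaw 3.0376 F [ 0.31  0.71 -2.05] w 0.0271 j [ 3.950e-01  3.930e-01 -2.410e-01  9.370e-01 -1.000e-03 -1.072e+00]
from [0.4697 0.1956 0.0911] yaw 3.0376 tool-old [0.011 0.014 0.011] roll -0.0015
  tool-new [0.011 0.014 0.011]
```

View pics/w20c.png

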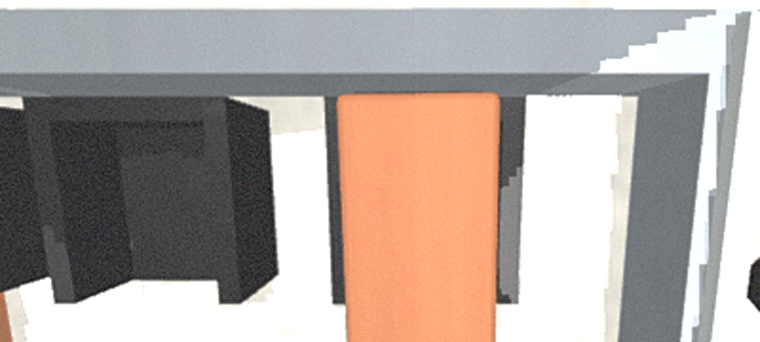

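carry_out(
  moves=[
    [0.011, 0.012, 0.05, 0, -1],
    [0.011, 0.012, 0.1, 0, -1],
    [0.011, 0.012, 0.15, 0, -1],
    [0.011, 0.012, 0.2, 0, -1],
    [0.011, 0.012, 0.2, 0, -1],
  ],
)

```text
clock: 36.3
eef_pos: [0.4705, 0.1998, 0.0724]
tool_rot: [0.051, 0.999, 0.002, 0.002]
ft_force: [-0.4, 4.6, 4.7]
grip_width: 0.0268
```

carry_out(
  moves=[
    [0, 0, 0.04, 0, -1],
    [0, 0, 0.08, 0, -1],
    [0, 0, 0.11, 0, -1],
    [0, 0, 0.13, 0, -1],
    [0, 0, 0.13, 0, -1],
  ],
)

```text
clock: 36.8
eef_pos: [0.4709, 0.2, 0.0708]
tool_rot: [0.051, 0.999, 0.004, 0.005]
ft_force: [-24.3, -7.1, 83.6]
grip_width: 0.027
```

Run:
```python
from h import *
st(); m,im=snap('wrist','w21'); crop(cv2.convertScaleAbs(im,alpha=1.6,beta=20),50,20,450,200,1.9,'pics/w21c.png')
```

```text
t 36.8 p [0.4709 0.2    0.0708] yaw 3.0402 F [-24.27  -7.11  83.63] w 0.027 j [ 0.4    0.415 -0.271  0.873  0.002 -1.069]
```

View pics/w21c.png

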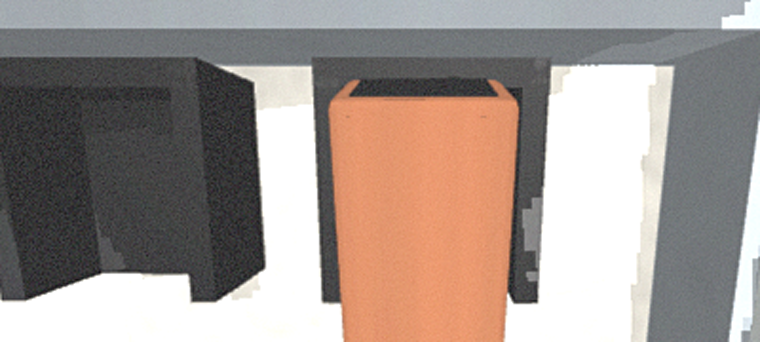

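carry_out(
  moves=[
    [0, 0, -0.1, 0, -1],
    [0, 0, -0.3, 0, -1],
    [0, 0, -0.5, 0, -1],
    [0, 0, -0.6, 0, -1],
    [0, 0, -0.6, 0, -1],
    [0, 0, -0.6, 0, -1],
  ],
)

```text
clock: 37.45
eef_pos: [0.468, 0.1977, 0.1171]
tool_rot: [0.051, 0.999, -0.0, -0.0]
ft_force: [-0.4, 0.3, -1.9]
grip_width: 0.027
```

Run:
```python
from h import *
st(); m,im=snap('wrist','w22'); crop(cv2.convertScaleAbs(im,alpha=1.4,beta=10),50,0,450,360,1.6,'pics/w22c.png')
snap('scene','s22'); m,im=load('s22'); cv2.imwrite('pics/s22c.png',cv2.resize(im[60:200,215:395],None,fx=4.4,fy=4.4,interpolation=cv2.INTER_CUBIC))
```

```text
t 37.45 p [0.468  0.1977 0.1171] yaw 3.0392 F [-0.38  0.29 -1.94] w 0.027 j [ 0.4    0.362 -0.209  1.    -0.    -1.069]
```

View pics/w22c.png

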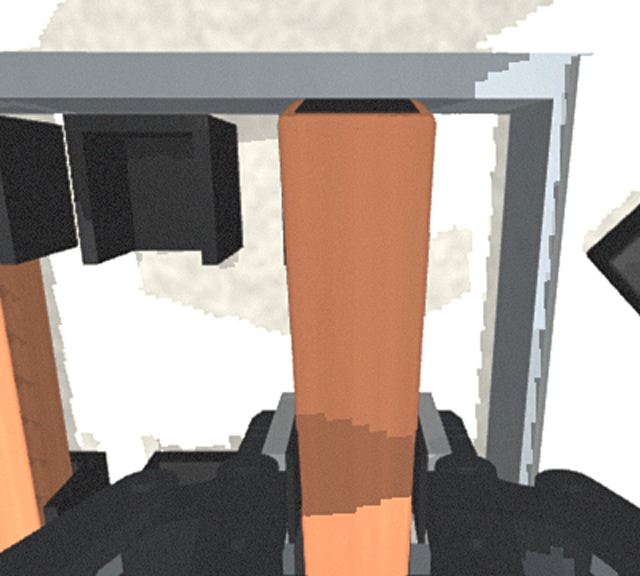

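View pics/s22c.png

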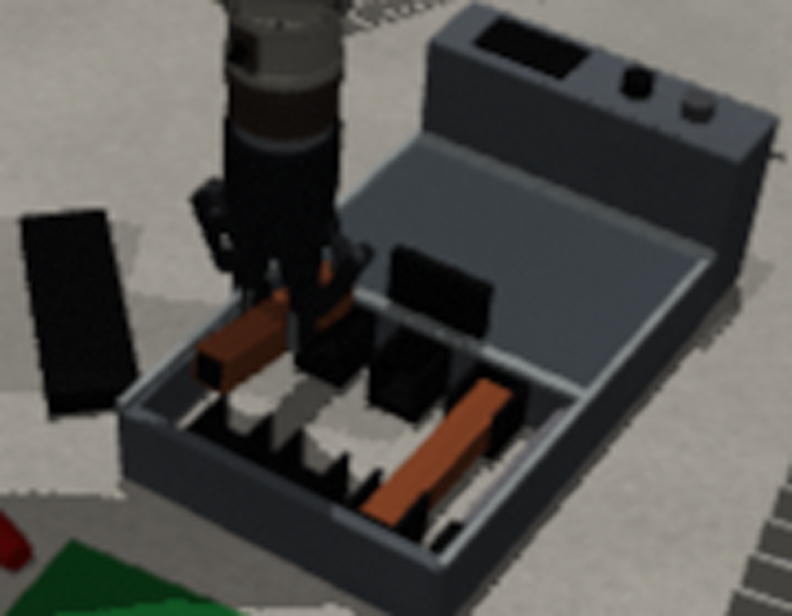

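Run:
```python
from h import *
c,s=np.cos(ENG[2]),np.sin(ENG[2])
loc=lambda p:np.array([c*(p[0]-ENG[0])+s*(p[1]-ENG[1]),-s*(p[0]-ENG[0])+c*(p[1]-ENG[1])]).round(4)
def f(n,x0,y0,sc,L):
    m,_=load(n)
    for X,Y,z in L: print(n,(X,Y),loc(ray(m,x0+(X+.5)/sc-.5,y0+(Y+.5)/sc-.5,z)))
f('w13',150,20,1.9,[(95,65,.06),(360,65,.06),(230,97,.06),(149,100,.0574),(309,100,.0574),(118,330,.06),(337,330,.06),(500,65,.06),(500,97,.06),(478,330,.06),(690,330,.06)])
f('w21',50,20,1.9,[(313,60,.06),(548,60,.06),(430,88,.06),(322,302,.06),(537,302,.06)])
f('w20',50,20,1.9,[(327,97,.06),(525,97,.06),(333,303,.06),(519,303,.06),(338,97,.0911),(499,97,.0911)])
```

```text
w13 (95, 65) [ 0.0859 -0.1755]
w13 (360, 65) [ 0.0429 -0.1756]
w13 (230, 97) [ 0.064  -0.1707]
w13 (149, 100) [ 0.0776 -0.1704]
w13 (309, 100) [ 0.0507 -0.1705]
w13 (118, 330) [ 0.0842 -0.1312]
w13 (337, 330) [ 0.0447 -0.1313]
w13 (500, 65) [ 0.0202 -0.1756]
w13 (500, 97) [ 0.0197 -0.1708]
w13 (478, 330) [ 0.0193 -0.1313]
w13 (690, 330) [-0.019  -0.1314]
w21 (313, 60) [-0.0422 -0.1754]
w21 (548, 60) [-0.0844 -0.1754]
w21 (430, 88) [-0.0633 -0.1707]
w21 (322, 302) [-0.042 -0.131]
w21 (537, 302) [-0.0847 -0.1312]
w20 (327, 97) [-0.0426 -0.1757]
w20 (525, 97) [-0.0846 -0.1756]
w20 (333, 303) [-0.0422 -0.1311]
w20 (519, 303) [-0.0851 -0.1311]
w20 (338, 97) [-0.0487 -0.1729]
w20 (499, 97) [-0.0757 -0.1729]
```

Run:
```python
from h import *
m,im=load('w13'); im=cv2.convertScaleAbs(im,alpha=2.5,beta=30); cv2.imwrite('pics/w13d.png',cv2.resize(im[25:210,190:400],None,fx=3,fy=3,interpolation=cv2.INTER_CUBIC))
m,im=load('w21'); im=cv2.convertScaleAbs(im,alpha=2.5,beta=30); cv2.imwrite('pics/w21d.png',cv2.resize(im[25:210,180:390],None,fx=3,fy=3,interpolation=cv2.INTER_CUBIC))
```

```text
(no output)
```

View pics/w13d.png

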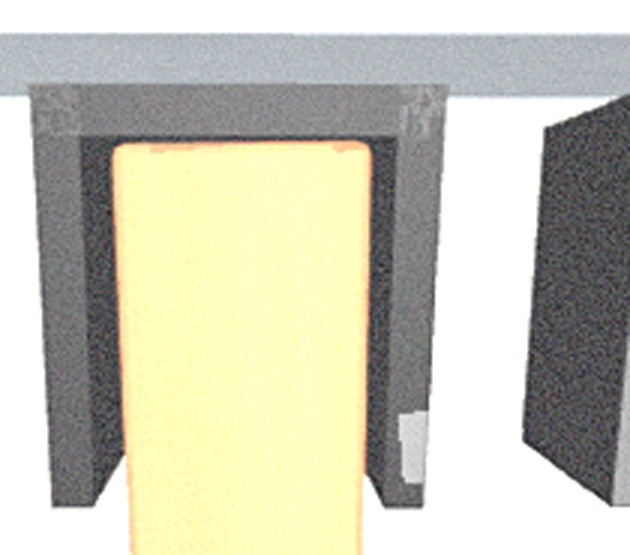

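View pics/w21d.png

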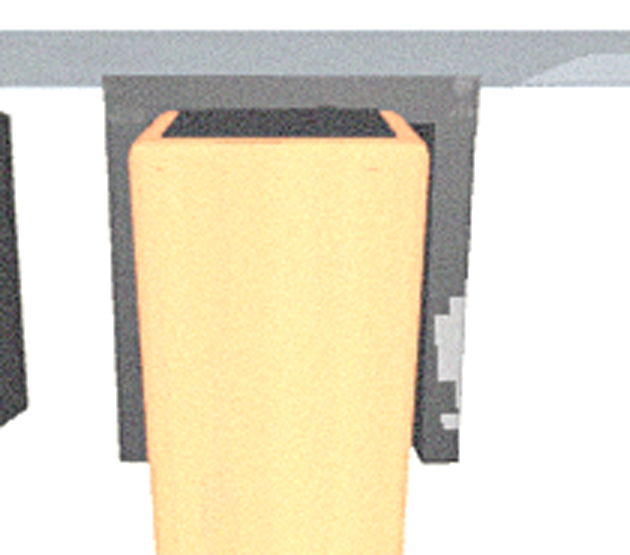

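Run:
```python
from h import *
m,im=load('t18'); im=cv2.convertScaleAbs(im,alpha=2.0,beta=30); a=cv2.resize(im[195:290,165:250],None,fx=6,fy=6,interpolation=cv2.INTER_CUBIC)
m,im=load('s22'); im=cv2.convertScaleAbs(im,alpha=3.0,beta=30); b=cv2.resize(im[110:195,255:340],None,fx=6,fy=6,interpolation=cv2.INTER_CUBIC)
cv2.imwrite('pics/ta.png',a); cv2.imwrite('pics/sb.png',b)
```

```text
(no output)
```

View pics/ta.png

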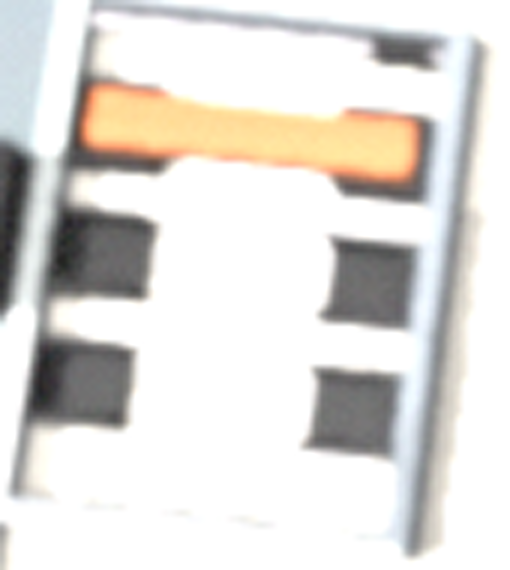

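View pics/sb.png

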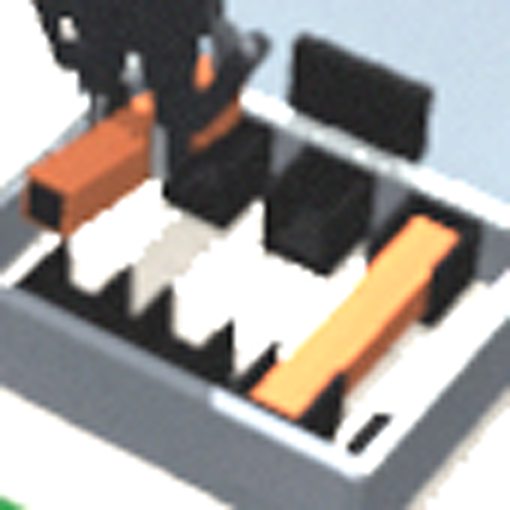

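carry_out(
  moves=[
    [0, -0.1, -0.3, 0, -1],
    [-0.1, -0.4, -0.3, 0, -1],
    [-0.25, -0.85, -0.3, 0, -1],
    [-0.25, -0.85, -0.3, 0, -1],
  ],
)

```text
clock: 37.95
eef_pos: [0.4847, 0.1065, 0.1468]
tool_rot: [0.054, 0.999, -0.001, -0.001]
ft_force: [-0.4, 0.8, -2.1]
grip_width: 0.0272
```

carry_out(
  moves=[
    [-0.1, -0.4, 0, 0, -1],
    [-0.25, -0.85, 0, 0, -1],
    [-0.25, -0.85, 0, 0, -1],
  ],
)

```text
clock: 38.25
eef_pos: [0.5011, 0.0194, 0.1467]
tool_rot: [0.055, 0.999, -0.001, -0.0]
ft_force: [-0.2, 0.8, -1.9]
grip_width: 0.027
```

carry_out(
  moves=[
    [-0.1, -0.4, 0.1, 0, -1],
    [-0.16, -0.65, 0.4, 0, -1],
    [-0.16, -0.65, 0.7, 0, -1],
    [-0.16, -0.65, 0.9, 0, -1],
    [-0.16, -0.65, 0.9, 0, -1],
    [-0.16, -0.65, 0.9, 0, -1],
  ],
)

```text
clock: 38.85
eef_pos: [0.5095, -0.0418, 0.0572]
tool_rot: [0.051, 0.999, 0.0, -0.001]
ft_force: [0.3, -0.2, -1.9]
grip_width: 0.0274
```

Run:
```python
from h import *
st(); m,im=snap('wrist','w23')
snap('scene','s23'); m,im=load('s23'); cv2.imwrite('pics/s23c.png',cv2.resize(im[140:270,190:360],None,fx=4.4,fy=4.4,interpolation=cv2.INTER_CUBIC))
```

```text
t 38.85 p [ 0.5095 -0.0418  0.0572] yaw 3.0401 F [ 0.34 -0.2  -1.94] w 0.0274 j [-0.082  0.441 -0.271  0.861  0.    -1.551]
```

View pics/s23c.png

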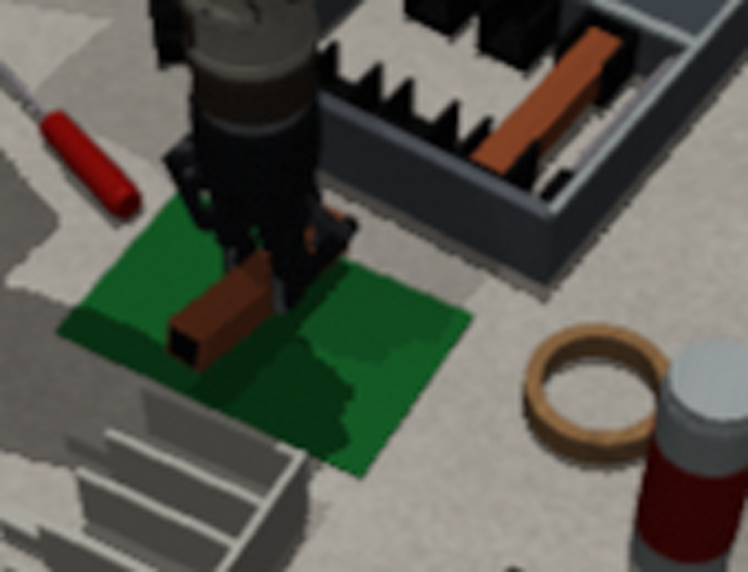

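carry_out(
  moves=[
    [0, -0.1, 0, 0, -1],
    [0, -0.1, 0, 0, -1],
    [0, -0.1, 0.05, 0, -1],
    [0, -0.1, 0.1, 0, -1],
    [0, -0.1, 0.1, 0, -1],
  ],
)

```text
clock: 39.45
eef_pos: [0.5082, -0.0523, 0.047]
tool_rot: [0.051, 0.999, 0.0, -0.001]
ft_force: [-0.6, -0.7, -1.2]
grip_width: 0.027
```

carry_out(
  moves=[
    [0, 0, 0.02, 0, -1],
    [0, 0, 0.04, 0, -1],
    [0, 0, 0.05, 0, -1],
    [0, 0, 0.05, 0, -1],
  ],
)

```text
clock: 39.85
eef_pos: [0.5092, -0.0531, 0.044]
tool_rot: [0.051, 0.999, -0.001, 0.0]
ft_force: [-3.0, -3.1, 8.6]
grip_width: 0.0268
```

Run:
```python
from h import *
st()
```

```text
t 39.85 p [ 0.5092 -0.0531  0.044 ] yaw 3.0394 F [-3.04 -3.11  8.56] w 0.0268 j [-1.030e-01  4.580e-01 -2.860e-01  8.260e-01 -1.000e-03 -1.572e+00]
```

Contact; continue pressing gently so the tube turns flat in the grip.

carry_out(
  moves=[
    [0, 0, 0.02, 0, -1],
    [0, 0, 0.04, 0, -1],
    [0, 0, 0.04, 0, -1],
  ],
)

```text
clock: 40.15
eef_pos: [0.5098, -0.0539, 0.0402]
tool_rot: [0.052, 0.999, -0.001, 0.001]
ft_force: [-2.9, -5.3, 7.0]
grip_width: 0.0267
```

Run:
```python
from h import *
st(); m,im=snap('wrist','w24')
```

```text
t 40.15 p [ 0.5098 -0.0539  0.0402] yaw 3.0385 F [-2.95 -5.28  7.04] w 0.0267 j [-0.104  0.464 -0.289  0.815 -0.003 -1.572]
```

View pics/w24.png

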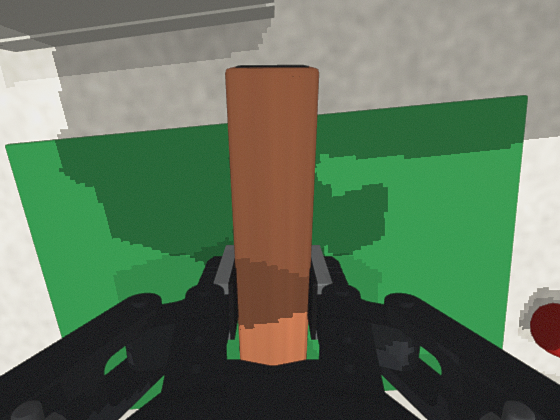

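carry_out(
  moves=[
    [0, 0, 0.02, 0, -1],
    [0, 0, 0.04, 0, -1],
    [0, 0, 0.06, 0, -1],
    [0, 0, 0.06, 0, -1],
  ],
)

```text
clock: 40.6
eef_pos: [0.5104, -0.0542, 0.0343]
tool_rot: [0.052, 0.999, -0.002, 0.002]
ft_force: [-0.7, -6.1, 6.4]
grip_width: 0.027
```

Run:
```python
from h import *
st(); m,im=snap('wrist','w25'); crop(im,190,40,350,260,2.5,'pics/w25c.png')
```

```text
t 40.6 p [ 0.5104 -0.0542  0.0343] yaw 3.0381 F [-0.74 -6.07  6.44] w 0.027 j [-0.104  0.472 -0.294  0.801 -0.003 -1.571]
```

View pics/w25c.png

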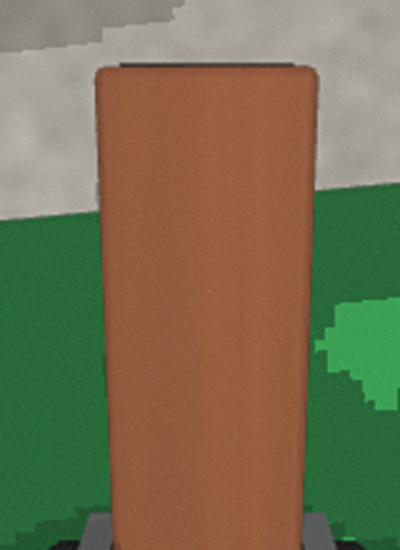

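carry_out(
  moves=[
    [0, 0, 0, 0, 0],
    [0, 0, 0, 0, 0],
    [0, 0, 0, 0, 0],
    [0, 0, 0, 0, 0],
    [0, 0, 0, 0, 0],
  ],
)

```text
clock: 41.15
eef_pos: [0.5089, -0.0522, 0.0326]
tool_rot: [0.051, 0.999, 0.0, -0.0]
ft_force: [0.1, 0.3, 0.0]
grip_width: 0.0425
```

Run:
```python
from h import *
st(); m,im=snap('wrist','w26'); crop(im,190,40,350,260,2.5,'pics/w26c.png')
```

```text
t 41.15 p [ 0.5089 -0.0522  0.0326] yaw 3.0398 F [0.05 0.27 0.02] w 0.0425 j [-0.102  0.475 -0.296  0.8    0.    -1.571]
```

View pics/w26c.png

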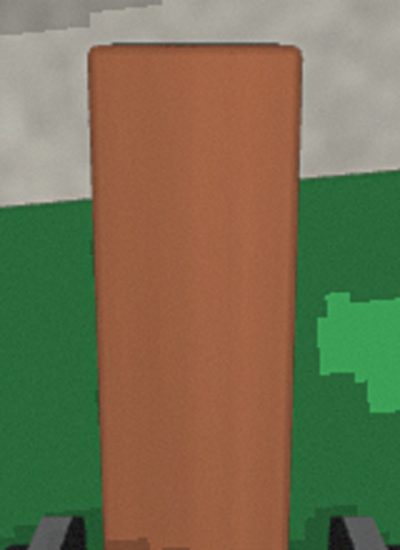

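Run:
```python
from h import *
m,_=load('w26')
p=np.array([ray(m,190+(X+.5)/2.5-.5,40+(49+.5)/2.5-.5,.031) for X in (90,301)]); print(p.round(4))
q=np.array([ray(m,190+(X+.5)/2.5-.5,40+(500+.5)/2.5-.5,.031) for X in (104,289)]); d=q.mean(0)-p.mean(0); print('ang',np.arctan2(d[1],d[0]))
e=p.mean(0)[:2]; a=np.arctan2(d[1],d[0]); ctr=e+.08*np.array([np.cos(a),np.sin(a)]); print('centre',ctr)
plan([*ctr,.0316],3.04)
```

```text
[[ 0.5159 -0.1363  0.031 ]
 [ 0.489  -0.1336  0.031 ]]
ang 1.4684607163933525
centre [ 0.51058388 -0.0553992 ]
from [ 0.5089 -0.0522  0.0326] yaw 3.0397 tool-old [-0.02 -0.03  0.01] roll -0.0002
  tool-new [-0.02 -0.03  0.01]
```

carry_out(
  moves=[
    [-0.02, -0.03, 0.01, 0, 0],
    [-0.02, -0.03, 0.01, 0, 0],
    [-0.02, -0.03, 0.01, 0, 0],
    [-0.02, -0.03, 0.01, 0, -1],
    [-0.02, -0.03, 0.01, 0, -1],
    [-0.02, -0.03, 0.01, 0, -1],
    [-0.02, -0.03, 0.01, 0, -1],
    [-0.02, -0.03, 0.01, 0, -1],
  ],
)

```text
clock: 42.0
eef_pos: [0.5108, -0.0556, 0.032]
tool_rot: [0.051, 0.999, -0.0, 0.0]
ft_force: [-0.3, -0.0, 4.1]
grip_width: 0.0267
```

carry_out(
  moves=[
    [0, 0, -0.2, 0, -1],
    [0, 0, -0.5, 0, -1],
    [0, 0, -0.9, 0, -1],
    [0, 0, -1.0, 0, -1],
    [0, 0, -1.0, 0, -1],
    [0, 0, -1.0, 0, -1],
  ],
)

```text
clock: 42.6
eef_pos: [0.5097, -0.0554, 0.1303]
tool_rot: [0.051, 0.999, 0.0, -0.001]
ft_force: [-0.3, 0.3, -2.4]
grip_width: 0.0266
```

Run:
```python
from h import *
st(); print(eng(-.0648,-.087)); plan([*eng(-.0648,-.087),.13],3.04); m,im=snap('wrist','w27')
```

```text
t 42.6 p [ 0.5097 -0.0554  0.1303] yaw 3.0395 F [-0.35  0.32 -2.41] w 0.0266 j [-0.108  0.358 -0.177  1.039  0.    -1.577]
[0.46899826 0.20212369]
from [ 0.5097 -0.0554  0.1303] yaw 3.0395 tool-old [0.667 2.521 0.003] roll -0.0003
  tool-new [0.666 2.521 0.003]
```

View pics/w27.png

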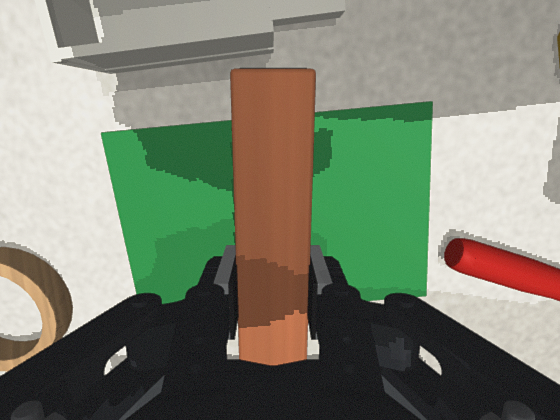

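carry_out(
  moves=[
    [0, 0.2, -0.1, 0, -1],
    [0.1, 0.5, -0.1, 0, -1],
    [0.22, 0.85, -0.1, 0, -1],
    [0.22, 0.85, -0.1, 0, -1],
  ],
)

```text
clock: 43.05
eef_pos: [0.4948, 0.0344, 0.1395]
tool_rot: [0.049, 0.999, 0.001, -0.003]
ft_force: [0.1, -0.6, -1.8]
grip_width: 0.0269
```

carry_out(
  moves=[
    [0.1, 0.4, 0, 0, -1],
    [0.22, 0.85, 0, 0, -1],
    [0.22, 0.85, 0, 0, -1],
  ],
)

```text
clock: 43.35
eef_pos: [0.4825, 0.1219, 0.14]
tool_rot: [0.048, 0.999, 0.001, -0.002]
ft_force: [0.6, -0.6, -2.0]
grip_width: 0.0272
```

carry_out(
  moves=[
    [0.1, 0.4, 0, 0, -1],
    [0.226, 0.82, 0.1, 0, -1],
    [0.226, 0.82, 0.3, 0, -1],
    [0.226, 0.82, 0.45, 0, -1],
    [0.226, 0.82, 0.45, 0, -1],
    [0.226, 0.82, 0.45, 0, -1],
    [0.226, 0.82, 0.45, 0, -1],
    [0.226, 0.82, 0.45, 0, -1],
  ],
)

```text
clock: 44.15
eef_pos: [0.4709, 0.2017, 0.0976]
tool_rot: [0.051, 0.999, 0.0, 0.001]
ft_force: [-0.4, 0.9, -2.2]
grip_width: 0.0265
```

Run:
```python
from h import *
st(); plan([*eng(-.0648,-.087),.0566],3.04)
m,im=snap('wrist','w28'); crop(cv2.convertScaleAbs(im,alpha=1.6,beta=20),50,20,450,200,1.9,'pics/w28c.png')
```

```text
t 44.15 p [0.4709 0.2017 0.0976] yaw 3.0386 F [-0.38  0.86 -2.25] w 0.0265 j [ 0.405  0.39  -0.226  0.954 -0.    -1.063]
from [0.4709 0.2017 0.0976] yaw 3.0386 tool-old [0.02  0.003 0.41 ] roll -0.0009
  tool-new [0.02  0.003 0.41 ]
```

View pics/w28c.png

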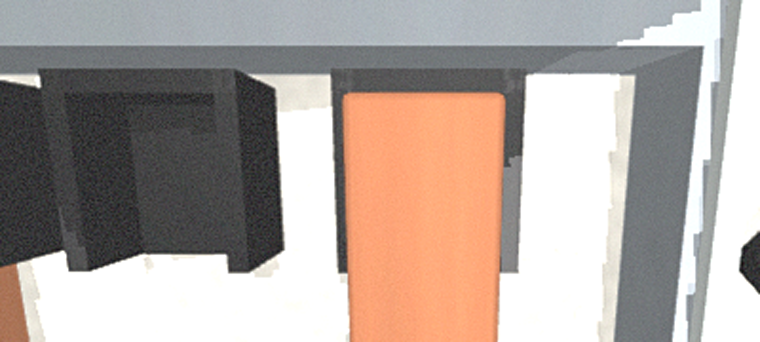

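carry_out(
  moves=[
    [0.014, 0, 0.05, 0, -1],
    [0.014, 0, 0.1, 0, -1],
    [0.014, 0, 0.15, 0, -1],
    [0.014, 0, 0.2, 0, -1],
    [0.014, 0, 0.2, 0, -1],
    [0.014, 0, 0.2, 0, -1],
  ],
)

```text
clock: 44.8
eef_pos: [0.4686, 0.202, 0.0765]
tool_rot: [0.051, 0.999, -0.0, -0.0]
ft_force: [0.1, -0.0, -1.7]
grip_width: 0.0269
```

Run:
```python
from h import *
st(); plan([*eng(-.0648,-.087),.0566],3.04)
m,im=snap('wrist','w29'); crop(cv2.convertScaleAbs(im,alpha=1.6,beta=20),50,20,450,200,1.9,'pics/w29c.png')
```

```text
t 44.8 p [0.4686 0.202  0.0765] yaw 3.0396 F [ 0.09 -0.04 -1.71] w 0.0269 j [ 0.407  0.413 -0.254  0.904  0.    -1.062]
from [0.4686 0.202  0.0765] yaw 3.0396 tool-old [-0.004  0.002  0.199] roll -0.0003
  tool-new [-0.004  0.002  0.199]
```

View pics/w29c.png

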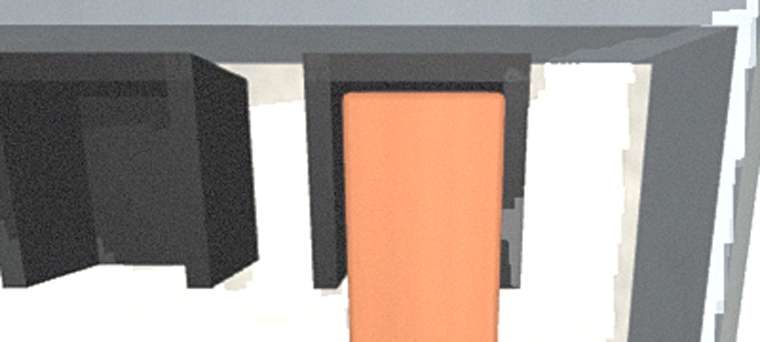

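carry_out(
  moves=[
    [-0.012, 0, 0, 0, -1],
    [-0.012, 0, 0.05, 0, -1],
    [-0.012, 0, 0.1, 0, -1],
    [-0.012, 0, 0.15, 0, -1],
    [-0.012, 0, 0.18, 0, -1],
    [-0.012, 0, 0.18, 0, -1],
    [-0.012, 0, 0.18, 0, -1],
  ],
)

```text
clock: 45.55
eef_pos: [0.4699, 0.2019, 0.0587]
tool_rot: [0.051, 0.999, -0.0, -0.0]
ft_force: [-0.2, -0.5, -2.4]
grip_width: 0.027
```

Run:
```python
from h import *
st()
m,im=snap('wrist','w30'); crop(cv2.convertScaleAbs(im,alpha=1.6,beta=20),50,20,450,200,1.9,'pics/w30c.png')
```

```text
t 45.55 p [0.4699 0.2019 0.0587] yaw 3.0395 F [-0.23 -0.53 -2.37] w 0.027 j [ 0.406  0.438 -0.271  0.862 -0.    -1.063]
```

View pics/w30c.png

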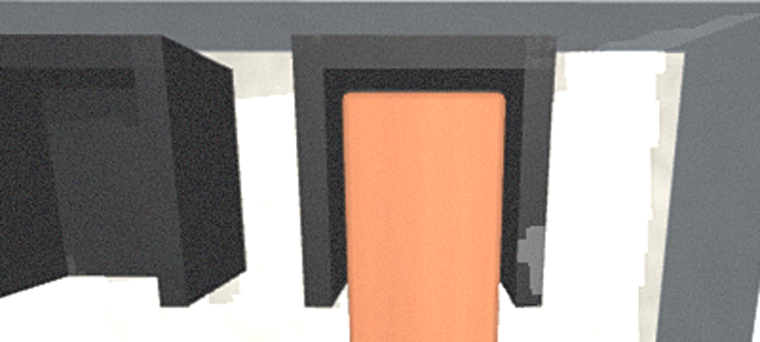

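carry_out(
  moves=[
    [0, 0, 0.01, 0, -1],
    [0, 0, 0.018, 0, -1],
    [0, 0, 0.018, 0, -1],
    [0, 0, 0.018, 0, 0],
    [0, 0, 0.018, 0, 0],
    [0, 0, 0.018, 0, 0],
    [0, 0, 0.018, 0, 0],
    [0, 0, 0.018, 0, 0],
    [0, 0, -0.2, 0, 0],
    [0, 0, -0.5, 0, 0],
    [0, 0, -0.9, 0, 0],
    [0, 0, -0.9, 0, 0],
    [0, 0, -0.9, 0, 0],
  ],
)

```text
clock: 46.9
eef_pos: [0.4708, 0.2023, 0.15]
tool_rot: [0.051, 0.999, 0.001, 0.001]
ft_force: [-1.2, 0.8, 0.2]
grip_width: 0.0426
```

carry_out(
  moves=[
    [0, -0.4, -0.3, 0, 0],
    [0, -0.9, -0.7, 0, 0],
    [0, -0.9, -0.7, 0, 0],
    [0, -0.9, -0.7, 0, 0],
    [0, -0.9, -0.7, 0, 0],
  ],
)

```text
clock: 47.4
eef_pos: [0.4602, 0.1126, 0.2174]
tool_rot: [0.051, 0.999, 0.0, -0.001]
ft_force: [-0.5, -0.2, -0.2]
grip_width: 0.0429
```

carry_out(
  moves=[
    [0, -0.4, -0.1, 0, -1],
    [0, -0.9, -0.2, 0, -1],
    [0, -0.9, -0.2, 0, -1],
    [0, -0.9, -0.2, 0, -1],
  ],
)

```text
clock: 47.8
eef_pos: [0.4512, 0.023, 0.2374]
tool_rot: [0.052, 0.999, 0.0, -0.001]
ft_force: [-0.9, -0.6, 0.0]
grip_width: -0.0001
```

Run:
```python
from h import *
st(); m,im=snap('wrist','w31'); snap('top','t31'); m,im=load('t31'); cv2.imwrite('pics/t31c.png',cv2.resize(im[180:300,140:290],None,fx=5,fy=5,interpolation=cv2.INTER_CUBIC))
snap('scene','s31'); m,im=load('s31'); cv2.imwrite('pics/s31c.png',cv2.resize(cv2.convertScaleAbs(im,alpha=2,beta=20)[100:200,245:365],None,fx=6,fy=6,interpolation=cv2.INTER_CUBIC))
```

```text
t 47.8 p [0.4512 0.023  0.2374] yaw 3.0383 F [-0.91 -0.6   0.03] w -0.0001 j [ 5.000e-02  1.570e-01 -1.500e-01  1.266e+00  1.000e-03 -1.417e+00]
```

View pics/t31c.png

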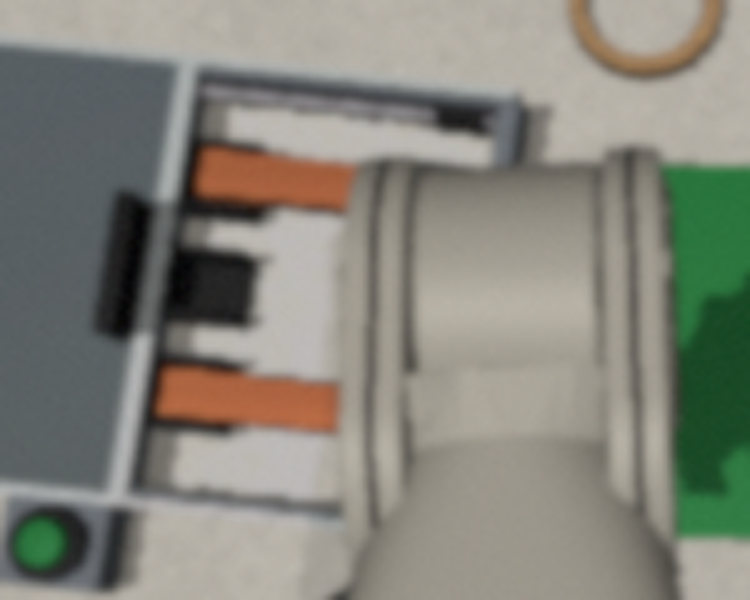

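View pics/s31c.png

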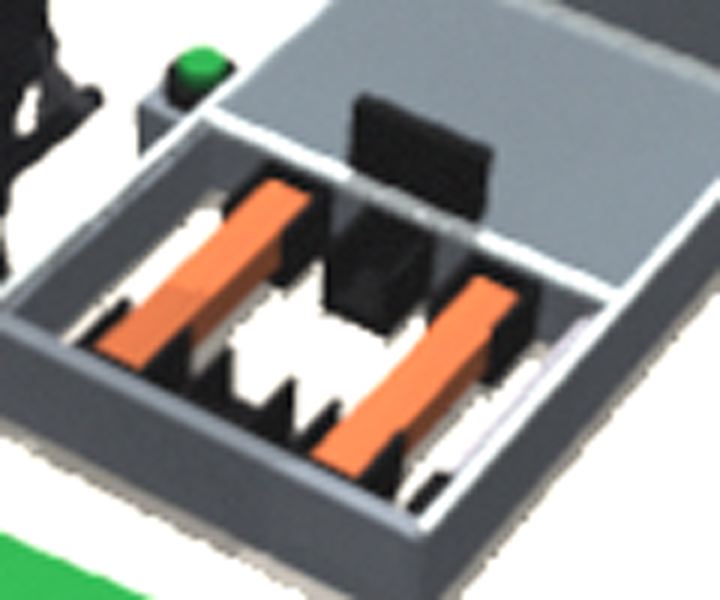

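Run:
```python
from h import *
m,im=load('s31'); im=cv2.convertScaleAbs(im,alpha=2,beta=20)
big=cv2.resize(im[100:200,245:365],None,fx=6,fy=6,interpolation=cv2.INTER_CUBIC)
for cx,cy in ((.0642,-.0905),(-.0638,-.0865)):
    P=np.array([[*eng(cx+a,cy+b),.056] for a,b in ((-.014,-.08),(.014,-.08),(.014,.08),(-.014,.08),(-.014,-.08))])
    q=(proj(m,P)-[245,100]+.5)*6-.5
    cv2.polylines(big,[np.round(q).astype(int)],False,(255,0,0),1)
cv2.imwrite('pics/s31o.png',big)
```

```text
(no output)
```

View pics/s31o.png

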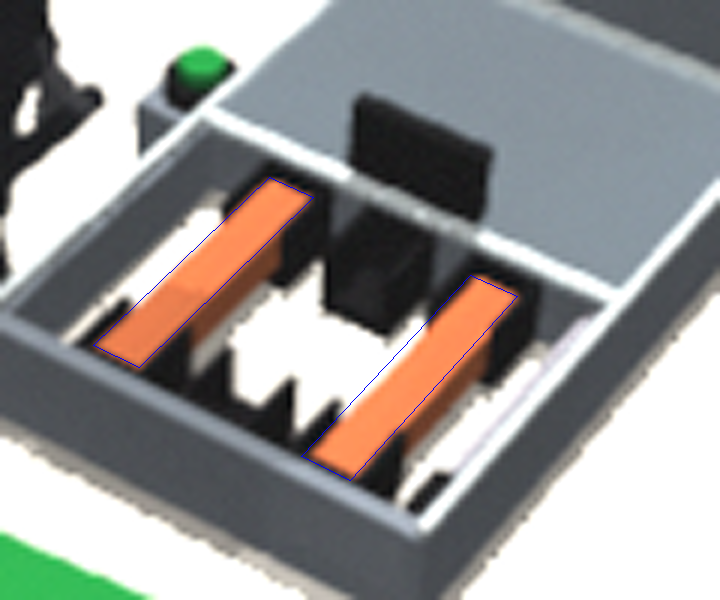

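carry_out(
  moves=[
    [-0.1, 0.4, 0, 0, -1],
    [-0.16, 0.8, 0, 0, -1],
    [-0.16, 0.8, 0, 0, -1],
  ],
)

```text
clock: 48.25
eef_pos: [0.4764, 0.106, 0.2379]
tool_rot: [0.047, 0.999, 0.001, -0.0]
ft_force: [0.5, 0.1, 0.3]
grip_width: -0.0002
```

carry_out(
  moves=[
    [-0.1, 0.4, 0, 0, -1],
    [-0.16, 0.8, 0, 0, -1],
    [-0.16, 0.8, 0, 0, -1],
  ],
)

```text
clock: 48.55
eef_pos: [0.5, 0.1837, 0.2377]
tool_rot: [0.047, 0.999, 0.001, -0.0]
ft_force: [-0.5, -0.1, 0.5]
grip_width: -0.0002
```

carry_out(
  moves=[
    [-0.1, 0.4, 0, 0, -1],
    [-0.16, 0.8, 0, 0, -1],
    [-0.16, 0.8, 0, 0, -1],
  ],
)

```text
clock: 48.85
eef_pos: [0.5238, 0.2611, 0.2373]
tool_rot: [0.048, 0.999, 0.0, -0.0]
ft_force: [0.0, -0.6, -0.7]
grip_width: -0.0001
```

carry_out(
  moves=[
    [-0.1, 0.4, 0, 0, -1],
    [-0.16, 0.82, 0, 0, -1],
    [-0.16, 0.82, 0, 0, -1],
    [-0.16, 0.82, 0, 0, -1],
    [-0.16, 0.82, 0, 0, -1],
    [-0.16, 0.82, 0, 0, -1],
  ],
)

```text
clock: 49.45
eef_pos: [0.5478, 0.3353, 0.2392]
tool_rot: [0.052, 0.999, -0.0, -0.0]
ft_force: [-0.5, -0.5, 0.8]
grip_width: -0.0001
```

Run:
```python
from h import *
st(); plan([*eng(0,.055),.106],3.04); m,im=snap('wrist','w32')
```

```text
t 49.45 p [0.5478 0.3353 0.2392] yaw 3.0384 F [-0.55 -0.52  0.75] w -0.0001 j [ 0.549  0.54   0.405  1.436 -0.    -0.918]
from [0.5478 0.3353 0.2392] yaw 3.0384 tool-old [-1.000e-03  1.400e-02  1.332e+00] roll -0.001
  tool-new [-1.000e-03  1.400e-02  1.332e+00]
```

View pics/w32.png

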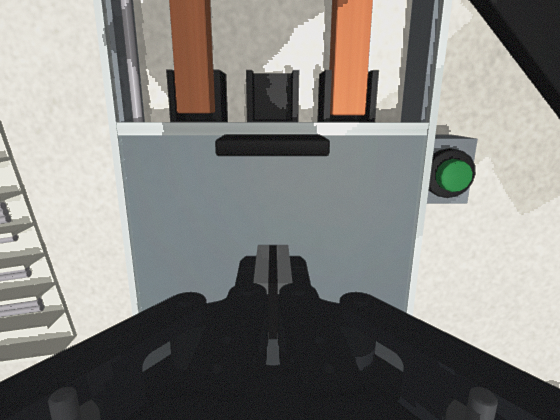

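Run:
```python
from h import *
m,_=load('w32'); print('button',ray(m,457,176,.067), eng(-.157,.044), eng(-.157,.04))
```

```text
button [0.39102056 0.34053725 0.067     ] [0.39075606 0.34190923] [0.39034479 0.33793043]
```

carry_out(
  moves=[
    [0, 0, 0.4, 0, -1],
    [0, 0, 0.8, 0, -1],
    [0, 0, 1.0, 0, -1],
    [0, 0, 1.0, 0, -1],
  ],
)

```text
clock: 49.9
eef_pos: [0.5458, 0.3343, 0.1352]
tool_rot: [0.052, 0.999, -0.002, -0.003]
ft_force: [-1.0, 0.6, 0.0]
grip_width: 0.0001
```

carry_out(
  moves=[
    [0, 0, 0.2, 0, -1],
    [0, 0, 0.33, 0, -1],
    [0, 0, 0.33, 0, -1],
    [0, 0, 0.33, 0, -1],
    [0, -0.1, 0.33, 0, -1],
    [0, -0.2, 0.33, 0, -1],
    [0, -0.3, 0.33, 0, -1],
    [0, -0.4, 0.33, 0, -1],
    [0, -0.5, 0.33, 0, -1],
    [0, -0.6, 0.33, 0, -1],
    [0, -0.7, 0.33, 0, -1],
    [0, -0.8, 0.33, 0, -1],
    [0, -0.9, 0.33, 0, -1],
    [0, -1.0, 0.33, 0, -1],
  ],
)

```text
clock: 51.3
eef_pos: [0.5378, 0.2364, 0.1058]
tool_rot: [0.051, 0.999, 0.0, 0.0]
ft_force: [0.6, 1.5, 1.5]
grip_width: 0.0002
```

carry_out(
  moves=[
    [0, -0.1, 0, 0, -1],
    [0, -0.2, 0, 0, -1],
    [0, -0.3, 0, 0, -1],
    [0, -0.4, 0, 0, -1],
    [0, -0.5, 0, 0, -1],
    [0, -0.6, 0, 0, -1],
    [0, -0.7, 0, 0, -1],
    [0, -0.8, 0, 0, -1],
    [0, -0.85, 0, 0, -1],
    [0, -0.9, 0, 0, -1],
    [0, -0.95, 0, 0, -1],
  ],
)

```text
clock: 52.4
eef_pos: [0.528, 0.1424, 0.1057]
tool_rot: [0.051, 0.999, 0.0, -0.0]
ft_force: [0.0, 1.9, 1.5]
grip_width: -0.0001
```

carry_out(
  moves=[
    [0, -0.03, 0, 0, -1],
    [0, -0.05, 0, 0, -1],
    [0, -0.05, 0, 0, -1],
  ],
)

```text
clock: 52.7
eef_pos: [0.5274, 0.1373, 0.1056]
tool_rot: [0.051, 0.999, -0.0, -0.0]
ft_force: [0.1, -0.3, 0.7]
grip_width: -0.0
```

Run:
```python
from h import *
st(); plan([*eng(0,-.1545),.106],3.04); m,im=snap('wrist','w33')
```

```text
t 52.7 p [0.5274 0.1373 0.1056] yaw 3.0393 F [ 0.05 -0.28  0.7 ] w -0.0 j [ 2.550e-01  4.390e-01 -1.220e-01  1.010e+00 -1.000e-03 -1.214e+00]
from [0.5274 0.1373 0.1056] yaw 3.0393 tool-old [-0.    -0.09  -0.004] roll -0.0004
  tool-new [-0.    -0.09  -0.004]
```

View pics/w33.png

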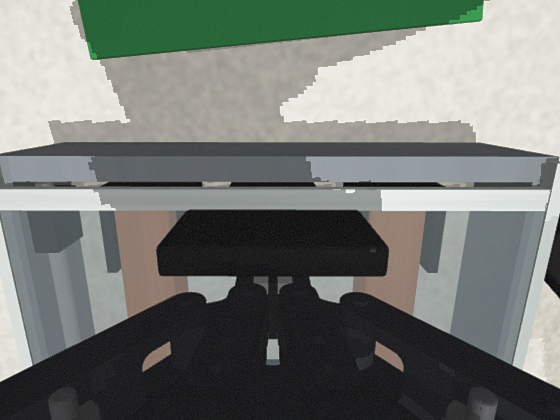

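Nearly shut; keep on in 5 mm steps until the stop is felt.

carry_out(
  moves=[
    [0, -0.03, 0, 0, -1],
    [0, -0.05, 0, 0, -1],
    [0, -0.05, 0, 0, -1],
  ],
)

```text
clock: 53.05
eef_pos: [0.527, 0.1325, 0.1056]
tool_rot: [0.051, 0.999, -0.0, -0.0]
ft_force: [-0.5, -0.0, -0.6]
grip_width: -0.0003
```

carry_out(
  moves=[
    [0, -0.03, 0, 0, -1],
    [0, -0.04, 0, 0, -1],
    [0, -0.04, 0, 0, -1],
  ],
)

```text
clock: 53.35
eef_pos: [0.5266, 0.1284, 0.1057]
tool_rot: [0.051, 0.999, -0.0, -0.0]
ft_force: [-0.1, 0.3, -0.6]
grip_width: -0.0001
```

carry_out(
  moves=[
    [0, -0.02, 0, 0, -1],
    [0, -0.03, 0, 0, -1],
    [0, -0.03, 0, 0, -1],
  ],
)

```text
clock: 53.65
eef_pos: [0.5266, 0.1281, 0.1058]
tool_rot: [0.05, 0.999, 0.003, -0.0]
ft_force: [0.9, 8.4, -3.1]
grip_width: 0.0001
```

Run:
```python
from h import *
st(); m,im=snap('wrist','w34')
```

```text
t 53.65 p [0.5266 0.1281 0.1058] yaw 3.0411 F [ 0.9   8.35 -3.09] w 0.0001 j [ 0.236  0.432 -0.133  1.004  0.005 -1.234]
```

View pics/w34.png

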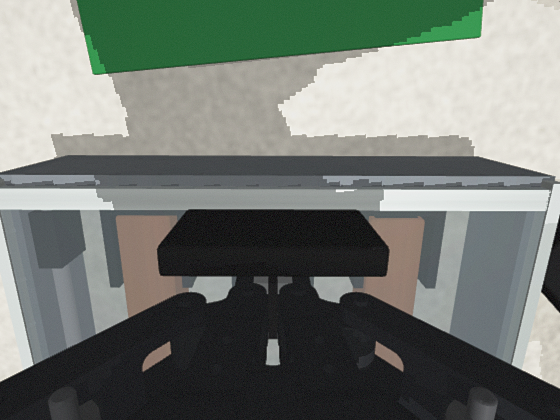

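carry_out(
  moves=[
    [0, 0.15, 0, 0, -1],
    [0, 0.3, 0, 0, -1],
    [0, 0.3, -0.4, 0, -1],
    [0, 0.3, -0.8, 0, -1],
    [0, 0.3, -0.8, 0, -1],
  ],
)

```text
clock: 54.2
eef_pos: [0.5333, 0.1575, 0.1921]
tool_rot: [0.051, 0.999, 0.002, 0.006]
ft_force: [0.3, 0.6, 0.7]
grip_width: 0.0002
```

carry_out(
  moves=[
    [0.4, 0.45, 0, 0, -1],
    [0.8, 0.85, 0, 0, -1],
    [0.8, 0.85, 0, 0, -1],
  ],
)

```text
clock: 54.5
eef_pos: [0.4561, 0.2512, 0.1856]
tool_rot: [0.049, 0.999, 0.0, -0.001]
ft_force: [1.4, -0.0, 0.9]
grip_width: 0.0002
```

carry_out(
  moves=[
    [0.4, 0.4, 0, 0, -1],
    [0.77, 0.83, 0, 0, -1],
    [0.77, 0.83, 0, 0, -1],
    [0.77, 0.83, 0, 0, -1],
    [0.77, 0.83, 0, 0, -1],
    [0.77, 0.83, 0, 0, -1],
  ],
)

```text
clock: 55.1
eef_pos: [0.3911, 0.3379, 0.1856]
tool_rot: [0.052, 0.999, -0.0, 0.0]
ft_force: [-0.4, 0.1, -0.9]
grip_width: 0.0
```

Run:
```python
from h import *
st(); plan([.3908,.3405,.105],3.04); m,im=snap('top','t35'); m,im=load('t35'); cv2.imwrite('pics/t35c.png',cv2.resize(im[165:310,55:255],None,fx=4,fy=4,interpolation=cv2.INTER_CUBIC))
```

```text
t 55.1 p [0.3911 0.3379 0.1856] yaw 3.038 F [-0.38  0.09 -0.9 ] w 0.0 j [ 7.130e-01  3.150e-01 -8.200e-02  1.174e+00 -1.000e-03 -7.540e-01]
from [0.3911 0.3379 0.1856] yaw 3.038 tool-old [0.006 0.026 0.806] roll -0.0013
  tool-new [0.006 0.026 0.806]
```

View pics/t35c.png

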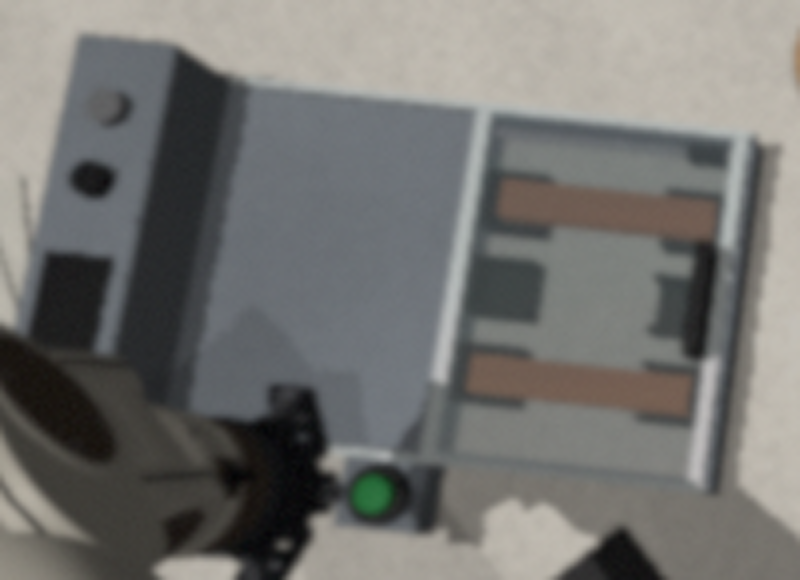

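carry_out(
  moves=[
    [0, 0.02, 0.4, 0, -1],
    [0, 0.02, 0.75, 0, -1],
    [0, 0.02, 0.8, 0, -1],
    [0, 0.02, 0.8, 0, -1],
    [0, 0.02, 0.8, 0, -1],
  ],
)

```text
clock: 55.65
eef_pos: [0.392, 0.3411, 0.1073]
tool_rot: [0.052, 0.999, 0.001, 0.001]
ft_force: [0.7, 0.5, 0.0]
grip_width: -0.0003
```

Run:
```python
from h import *
st(); m,im=snap('wrist','w36'); crop(im,150,100,450,320,2.6,'pics/w36c.png')
```

```text
t 55.65 p [0.392  0.3411 0.1073] yaw 3.0384 F [0.7  0.49 0.05] w -0.0003 j [ 0.716  0.391 -0.194  0.983 -0.    -0.752]
```

View pics/w36c.png

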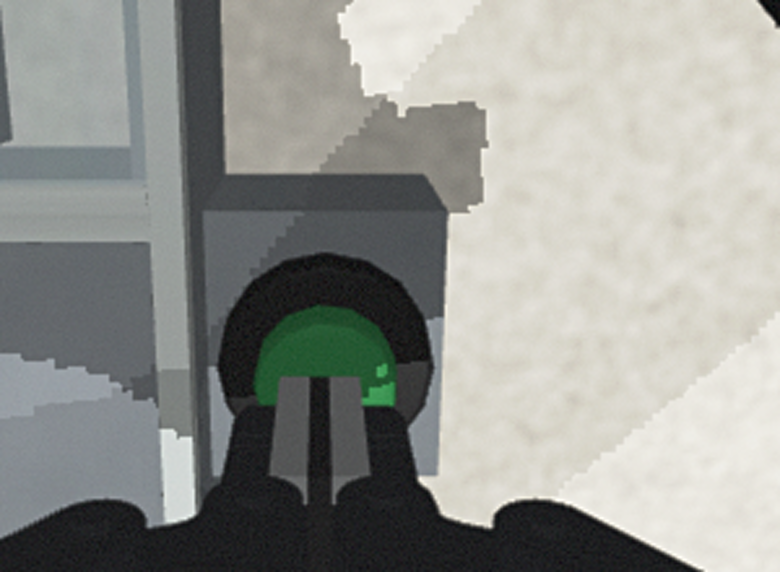

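Fingertips are centred over the green button. Press slowly.

carry_out(
  moves=[
    [0, 0, 0.05, 0, -1],
    [0, 0, 0.1, 0, -1],
    [0, 0, 0.15, 0, -1],
    [0, 0, 0.15, 0, -1],
    [0, 0, 0.15, 0, -1],
  ],
)

```text
clock: 56.2
eef_pos: [0.3908, 0.3409, 0.091]
tool_rot: [0.051, 0.999, 0.0, 0.0]
ft_force: [-0.1, -0.4, 2.1]
grip_width: 0.0001
```

carry_out(
  moves=[
    [0, 0, 0.02, 0, -1],
    [0, 0, 0.03, 0, -1],
    [0, 0, 0.03, 0, -1],
  ],
)

```text
clock: 56.5
eef_pos: [0.3908, 0.3409, 0.088]
tool_rot: [0.051, 0.999, 0.0, 0.0]
ft_force: [-0.5, -0.1, 2.7]
grip_width: -0.0001
```

carry_out(
  moves=[
    [0, 0, 0.02, 0, -1],
    [0, 0, 0.03, 0, -1],
    [0, 0, 0.03, 0, -1],
  ],
)

```text
clock: 56.8
eef_pos: [0.3908, 0.3409, 0.086]
tool_rot: [0.051, 0.999, 0.0, 0.0]
ft_force: [-2.1, -1.0, 11.6]
grip_width: -0.0002
```

Run:
```python
from h import *
st()
```

```text
t 56.8 p [0.3908 0.3409 0.086 ] yaw 3.0395 F [-2.09 -0.97 11.63] w -0.0002 j [ 0.717  0.415 -0.222  0.933  0.    -0.751]
```

carry_out(
  moves=[
    [0, 0, 0.01, 0, -1],
    [0, 0, 0.01, 0, -1],
    [0, 0, -0.3, 0, -1],
    [0, 0, -0.7, 0, -1],
    [0, 0, -1.0, 0, -1],
    [0, 0, -1.0, 0, -1],
    [0, 0, -1.0, 0, -1],
  ],
)

```text
clock: 57.5
eef_pos: [0.3907, 0.3408, 0.1848]
tool_rot: [0.051, 0.999, 0.0, 0.0]
ft_force: [0.4, 0.0, -0.7]
grip_width: 0.0003
```

carry_out(
  moves=[
    [0.4, 0, -0.2, 0, -1],
    [0.8, 0, -0.4, 0, -1],
    [0.8, 0, -0.4, 0, -1],
    [0.8, 0, -0.4, 0, -1],
    [0.8, 0, -0.4, 0, -1],
    [0.8, 0, -0.4, 0, -1],
    [0.8, 0, -0.4, 0, -1],
  ],
)

```text
clock: 58.2
eef_pos: [0.3116, 0.3484, 0.2238]
tool_rot: [0.052, 0.999, -0.001, -0.001]
ft_force: [0.5, -0.3, -0.8]
grip_width: 0.0002
```

Run:
```python
from h import *
st(); m,im=snap('top','t37'); snap('scene','s37'); m,im=load('t37'); cv2.imwrite('pics/t37c.png',cv2.resize(im[90:310,55:450],None,fx=2,fy=2,interpolation=cv2.INTER_CUBIC))
m,im=load('s37'); im=cv2.convertScaleAbs(im,alpha=2,beta=20); cv2.imwrite('pics/s37c.png',cv2.resize(im[60:200,235:395],None,fx=4.5,fy=4.5,interpolation=cv2.INTER_CUBIC))
```

```text
t 58.2 p [0.3116 0.3484 0.2238] yaw 3.0382 F [ 0.52 -0.26 -0.8 ] w 0.0002 j [ 0.841  0.195 -0.139  1.238 -0.    -0.626]
```

View pics/t37c.png

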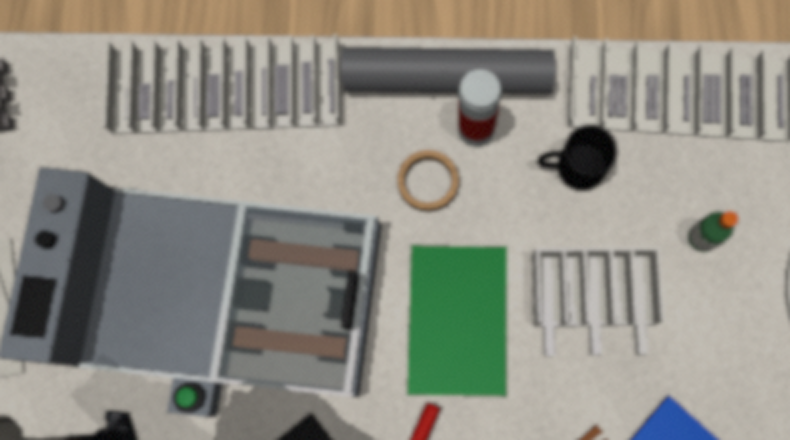

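View pics/s37c.png

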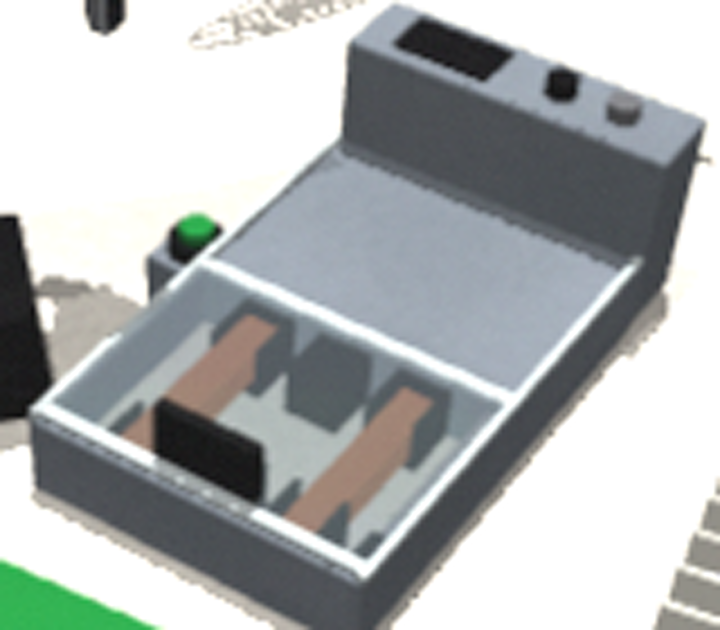

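Run:
```python
from workcell import order
print(order.job_done())
```

```text
the job is handed in; nothing more can be done
None
```

The job is done and handed in at about 58 s on the robot clock. Two tubes were in the rack, in the middle and right slots. They now lie in the farthest and the nearest nest. I slid the cover open to its stop, loaded both tubes by way of the mat, slid the cover shut to its stop and pressed the start button. No verdict came back.

**One placing went wrong.** The second tube caught the nest's end wall on the first try, and the wrist force rose to about 84 N (limit 120 N). The tube tilted in the grip, so I set it flat on the mat, gripped it again and placed it about 4 mm further along, where it went in freely.

**Last checks:**
- **Tubes:** before shutting the cover, the seated-tube outlines drawn on the scene picture matched both tubes. The last pictures show both still lying in their nests.
- **Cover:** it hit the stop at both ends, at 13 N open and 8 N shut. The finger positions give 185 mm of travel between the stops, as specified.
- **Button:** it went down to its stop at about 12 N. The gripper then moved clear, so it was touching nothing at the end.
- **Bystanders:** in the last top view the spray can, tape roll, mug and glue bottle stand where they started. I judged this by eye and did not measure it.

**One disagreement:** two estimates of the nest centre along the tube differ by about 5 mm. By either one both tubes are within about 6 mm of centre, inside the 9 mm allowed.

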